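# Eject the charger tray with the pin and unload the battery

## Task

The battery in the bench charger is charged and its tray is locked in. Take the eject pin out of its wooden stand, push it down through the small hole in the charger's top until the hidden catch lets go and the tray springs out, and put the pin fully back in its stand. Then take the battery out, lay it in the low cardboard box without dropping it, and push the empty tray back in until it latches; leave the glue jar and the red-lidded tin where they are.

Things in the scene. Friction and masses are not known exactly. Their poses are not given: they have to be found in the camera images.
- pin_handle (a point): Eject pin, loose, 124 mm long, 70 g, upright in its stand. Point: centre of its round grey handle (18 mm diameter, 62 mm tall, thin dark bands); z up along the pin. Below the handle a flat steel collar (25 mm diameter), its underside 35 mm below this point, then a round steel shank (7 mm diameter, 58 mm long, end tapered), its tip 93 mm below this point.
- pin_tip (a point): The lower end of the eject pin's shank, on its axis.
- stand_hole (a point): Fixed wooden stand, a block 64 x 64 x 62 mm on a thin 84 mm square foot. Point: centre of the mouth of its upright through hole (13 mm diameter, chamfered rim), in the block's top face 62 mm above the bench. Pin fully home: collar resting on the block, handle centre 35 mm above this point.
- charger: Bench charger, fixed off-white sheet-metal housing 110 mm deep (x), 108 mm wide (y), 60 mm high. Origin: centre of its underside. x points from its front to its back, z up; the tray comes out of the front, towards -x.
- hole (a point): Centre of the mouth of the access hole (14 mm diameter, thin dark rim, plate 6 mm thick) in the charger's flat top face, 60 mm above the bench, 27 mm behind (+x) and 12 mm to the -y side of the housing's centre. Axes as the charger's. The sprung catch is straight below.
- catch_pad (a point): Where the hidden catch's flat pad (19 x 18 mm) has its top when it is up: 24 mm straight below the hole's mouth. Pushed down it yields on a spring (3 N at first, 5 N at the bottom), lets the tray go after 6 mm and stops at 12 mm: a pin tip 32 to 35 mm below the hole's mouth has tripped it. The pin meets nothing else in there and the tray does not touch it while coming out.
- catch (a joint): How far the hidden catch is pressed down, m: 0 up (latched, if the tray is in), 0.012 at its stop.
- tray (a joint): How far the tray is out, m: 0 shut and latched, 0.068 fully out, -0.004 pushed in to its stop. A spring drives it out (5 N shut, 2 N out) in about half a second and keeps it out. Shutting takes up to about 10 N at 0.05 to 0.1 m/s; the catch snaps in by itself: push until the tray is at its stop (-0.003 or less), let go, and it stays at about 0.
- tray_front (a point): Centre of the outer face of the tray's upright front plate (100 mm wide, 44 mm high, from 7 to 51 mm above the bench, 6 mm thick, no handle). Moves with the tray; axes as the charger's: push along +x to shut the tray. Shut, this face stands 10 mm in front of the housing's front face.
- tray_pocket (a point): Centre of the floor of the tray's pocket, 8 mm above the bench; moves with the tray, axes as the charger's. Pocket 62 mm along x, 94 mm along y, open at both sides; its rear wall stands 38 mm above the bench and its front plate 51 mm. With the tray out the whole pocket is clear of the housing, whose front face is 9 mm behind the pocket.
- battery_mid (a point): Battery, black block 56 x 33 x 24 mm, about 90 g, lying loose in the middle of the tray's pocket. Point: its centre, 12 mm above its underside. y runs along its 56 mm length (which lies along the tray's x), x across its 33 mm width: grasp it across the width when the tray is out; about 30 mm of free tray floor lie on each side.
- battery: The same battery; origin at the centre of its underside.
- carton_in (a point): Low open cardboard box, fixed, empty, 120 x 130 mm outside, 28 mm high, walls 5 mm. This point is the centre of its inner floor, 5 mm above the bench; x along the 120 mm side, z up.
- glue_jar: Bystander: white jar with blue lid, 52 mm diameter, 62 mm high, loose; origin at the centre of its underside.
- tin: Bystander: flat tin with red lid, 53 mm diameter, 20 mm high, loose; origin at the centre of its underside.

How it is judged:
By the outcome, as a careful person would: the job done as asked, in the order asked, and still so for the second after the job is handed in, with the robot touching nothing.
It also fails if it takes over 72 s, if anything falls off the work surface, if the arm or the gripper's body presses on something with over 40 N, if the wrist force passes 120 N, or if a joint passes its speed limit or range.

## Robot

A 6-joint arm with a two-finger parallel gripper is mounted at the origin on a cart in front of the work surface, level with it; the furniture and walls round the work are solid. World frame = base frame: x ahead of the robot, y to its left, z up, the work surface at z = 0. Lengths are in m, angles in rad, forces in N, time in s.
With the tool pointing down it reaches from about 0.325 to 0.775 m from the base axis. Payload 9.3 kg.
Tool frame: the origin (TCP) lies at the very end of the fingers, on their centre line; the grasp point (between the pads) lies 19 mm behind it (ctrl.grip_depth is the distance from the TCP to the grasp point, in m); z points along the fingers, x is the direction in which the jaws open and shut, and the axes are right-handed (so a half turn about z gives the same grasp; the last joint's range is limited). The gripper opens to 85 mm and grips with 20 to 120 N. Pads are 22 mm wide; open, the fingers measure 114 mm over their backs; the gripper's body (76 mm by 85 mm) begins 54 mm behind the grasp point. The pads swing forward as they close: fully open they stand 13 mm farther back than shut.
Start: joints at [1.081, 0.259, 0.021, 1.334, 0, 1.418], TCP at [0.182, 0.519, 0.231] pointing down, gripper open.
Joint ranges: [-3.04, 3.04], [-0.91, 1.82], [-1.04, 1.36], [-1.92, 1.95], [-1.52, 1.45], [-3.14, 3.14]. Speed limits (rad/s): [2.22, 2.22, 2.79, 3.14, 3.14, 3.14].

## Interface

Orientations are given as a unit quaternion [x, y, z, w].
In Python, from cell import ctrl gives the robot as it stands.
- The arm moves only by the shell command python3 -m pendant 'ROWS'. ROWS is JSON, a list of rows, each an object with "dp": the shift along the tool's x, y, z in m, a list of three; "delta_rot": the turn, a rotation vector about the tool's x, y, z in rad, a list of three; "hand": the closure, from -1 (fully open) to 1 (shut). In form: [{"dp": [x, y, z], "delta_rot": [rx, ry, rz], "hand": hand}, ...]. A call has exactly 5 rows; each row is the pose to reach, as a shift and turn from the pose commanded when the call began, along the tool's axes at that moment; what a row does not reach only later rows make up. A row lasts 1/8 s, in which the tool goes at most 62.5 mm and 10.7 degrees, less where a joint would pass 70% of its speed; a pose out of reach is approached as far as the arm can. A call with a gripper value outside its range is refused whole. The fingers move at their own pace and stop on an object; the grip force is fixed at half the most. Time passes only in rows, so rows that repeat a pose let the fingers close, or fill a call up. It gives the time, the measured TCP pose, the force and the opening at its end, in the units of the state.
- ctrl.state(): the state, without advancing time (a new reading comes with each control period).
- ctrl.read_camera(name): name is "scene" or "top"; returns a dict with "frame" (480x640x3 uint8, red, green, blue), "mtx" (3x3 intrinsics, pixels), "k1" (the pictures are not rectified: a ray, as slopes to the right and down, at radius r is drawn at 1 + k1 r^2 times it, then the intrinsics apply), "eye" and "attitude" of the camera in the world. Camera axes: x right, y up, looking along -z (the intrinsics and any distortion apply to the point x, -y, -z); pixel columns grow to the right and rows downward; lengths in m; the calibration is good to about 2 mm. A picture is of the moment at which its call begins. There is no depth.
- ctrl.close_job(): hands the job in, once; it reports no verdict.
The state is a dict: "t": time; "joint_positions": joint angles; "qvel": joint speeds; "joint_torque": joint torques, N m; "tcp_pos": TCP position; "orientation": TCP orientation; "wrist_force": force on the tool from outside, world axes, zero at the start; "wrist_torque": the same for the moment, N m; "finger_gap": opening from 0.0 (shut) to 1.0 (fully open).
Only numpy, scipy, OpenCV 4.12 (cv2) and the standard library are available. Lean on these libraries where they do the work, as an engineer would, in place of code of your own. Each camera call takes 0.05 s, during which the arm holds its last target.

## Working session

There is one attempt and no reset: what is moved stays moved. The work goes in short steps, Python scripts to look and compute and a shell command to move; the robot and the scene stay as the last step left them, time stands still between calls to the robot, and variables do not carry over. Pictures are saved under pics/ and viewed, and the job is handed in when it is done.

```bash
ls; mkdir -p pics
python3 - <<'E'
from cell import ctrl
import cv2
print(ctrl.state())
for n in ("scene","top"):
    c=ctrl.read_camera(n)
    cv2.imwrite(f"pics/{n}0.png",c["frame"][:,:,::-1])
    print(n,c["mtx"],c["k1"],c["eye"],c["attitude"])
E
```

```text
pics
{'t': 0.0, 'joint_positions': array([ 1.08138987e+00,  2.59203690e-01,  2.07689611e-02,  1.33371504e+00,
       -4.06904198e-07,  1.41818920e+00]), 'qvel': array([-7.94905859e-04,  5.47575709e-04,  7.26140769e-05, -4.66956821e-04,
       -6.80497988e-04,  1.75725571e-03]), 'joint_torque': array([-4.35091388e-04, -5.55641162e+01,  3.44524705e+01,  1.39229925e-02,
       -3.49115926e-04,  4.35268888e-06]), 'tcp_pos': array([0.18163155, 0.5188449 , 0.23066276]), 'orientation': array([ 8.15618577e-01,  5.78589560e-01, -6.04961720e-04,  3.03271055e-04]), 'wrist_force': array([-0.18486811, -0.15582639,  0.00428247]), 'wrist_torque': array([-0.01492289,  0.05938657,  0.00609368]), 'finger_gap': 1.0005908892056032}
scene [[493.34672946   0.         318.61938749]
 [  0.         493.34672946 231.21601407]
 [  0.           0.           1.        ]] -0.02257709979319841 [-0.38004556 -0.53010781  0.64721023] [ 0.44636657 -0.2436412  -0.39845629  0.76330101]
top [[509.07774485   0.         319.07654517]
 [  0.         509.07774485 234.25856154]
 [  0.           0.           1.        ]] 0.035053878604563056 [0.16910633 0.21075592 1.4486684 ] [-0.05815836  0.09539738  0.8590585  -0.49953522]
```

View pics/scene0.png

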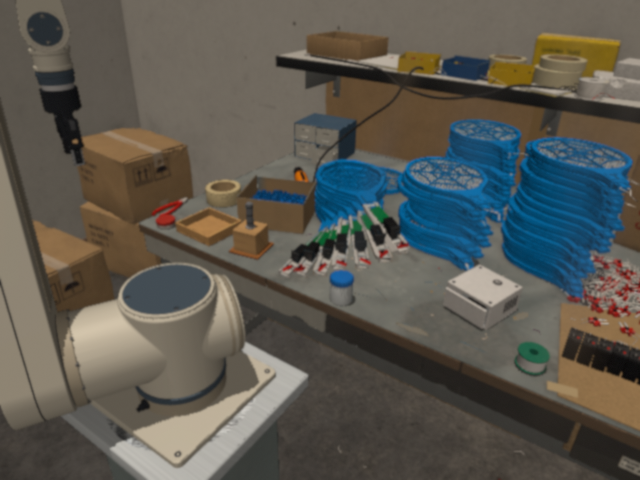

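View pics/top0.png

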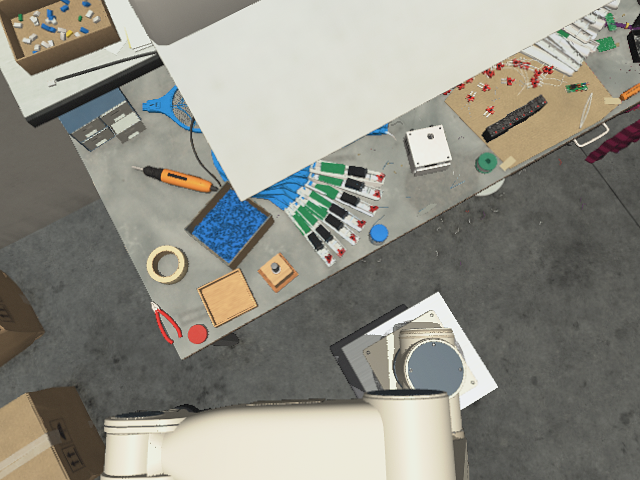

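The scene view shows the stand with pin at about (251,225), the carton at (207,225), the charger at (483,295), the jar at (342,287) and the tin at (166,218). In the top view they are at (277,270), (227,297), (430,148), (379,233) and (198,334). Next I zoom in.

```bash
cat > h.py <<'E'
import numpy as np, cv2
from scipy.spatial.transform import Rotation as R
from cell import ctrl
def cam(n):
    return ctrl.read_camera(n)
def ray(c,u,v):
    K=c["mtx"]
    d=np.array([(u-K[0,2])/K[0,0],(v-K[1,2])/K[1,1]])
    x=d.copy()
    for _ in range(20): x=d/(1+c["k1"]*(x@x))
    w=R.from_quat(c["attitude"]).apply([x[0],-x[1],-1.0])
    return np.array(c["eye"]),w/np.linalg.norm(w)
def onz(c,u,v,z):
    e,d=ray(c,u,v); return e+d*(z-e[2])/d[2]
def tri(c1,p1,c2,p2):
    a,d=ray(c1,*p1); b,e=ray(c2,*p2)
    M=np.stack([d,-e],1); s=np.linalg.lstsq(M,b-a,rcond=None)[0]
    P=a+d*s[0];Q=b+e*s[1]
    return (P+Q)/2,np.linalg.norm(P-Q)
def proj(c,P):
    q=R.from_quat(c["attitude"]).inv().apply(np.asarray(P)-c["eye"])
    x=np.array([q[0],-q[1]])/-q[2]; x=x*(1+c["k1"]*(x@x)); K=c["mtx"]
    return K[0,0]*x[0]+K[0,2],K[1,1]*x[1]+K[1,2]
def crop(c,u0,v0,w,h,k,fn):
    cv2.imwrite(fn,cv2.resize(c["frame"][v0:v0+h,u0:u0+w,::-1],None,fx=k,fy=k,interpolation=cv2.INTER_CUBIC))
E
python3 - <<'E'
from h import *
import pickle
s=cam("scene");t=cam("top")
pickle.dump((s,t),open("c0.pkl","wb"))
def tile(a,b,fn):
    cv2.imwrite(fn,np.hstack([cv2.resize(x[0]["frame"][x[2]:x[2]+x[4],x[1]:x[1]+x[3],::-1],(400,400),interpolation=cv2.INTER_CUBIC) for x in (a,b)]))
tile((s,435,250,100,100),(t,390,105,80,80),"pics/ch.png")
tile((s,170,180,110,110),(t,180,240,120,120),"pics/st.png")
E
```

```text
(no output)
```

View pics/ch.png

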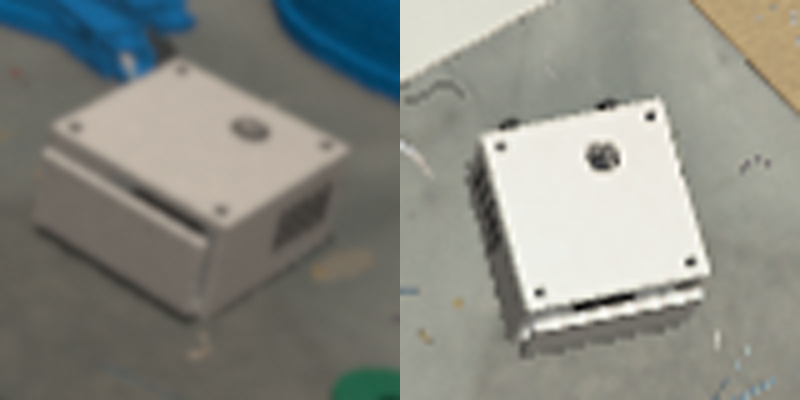

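View pics/st.png

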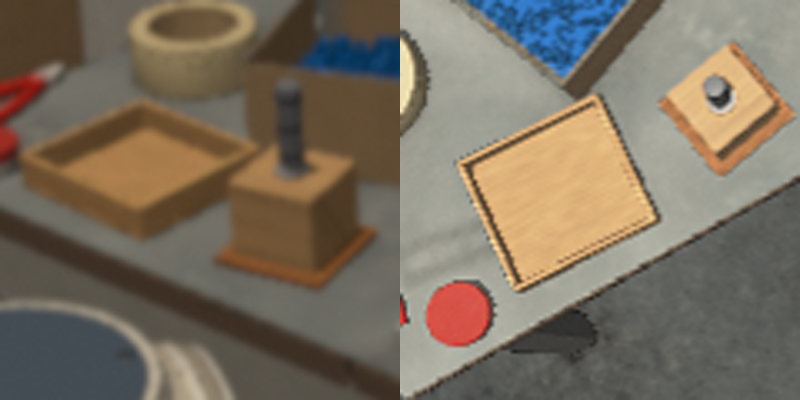

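Run:
```python
from h import *
import pickle
s,t=pickle.load(open("c0.pkl","rb"))
S=lambda u,v:(435+(u+.5)/4-.5,250+(v+.5)/4-.5)
T=lambda u,v:(390+(u-400+.5)/5-.5,105+(v+.5)/5-.5)
P=lambda n,a,b:print(n,*[np.round(x,4) for x in tri(s,a,t,b)])
P("hole",S(250,128),T(603,157))
for n,a,b in [("bl",(182,70),(501,146)),("br",(326,146),(650,116)),("fr",(222,210),(690,262)),("fl",(75,127),(539,292))]: P("screw "+n,S(*a),T(*b))
for n,a,b in [("bl",(178,55),(480,133)),("br",(350,150),(660,98)),("fr",(222,228),(710,272)),("fl",(50,128),(527,310))]: P("corner "+n,S(*a),T(*b))
S2=lambda u,v:(170+(u+.5)/(400/110)-.5,180+(v+.5)/(400/110)-.5)
T2=lambda u,v:(180+(u-400+.5)/(400/120)-.5,240+(v+.5)/(400/120)-.5)
P("pintop",S2(288,86),T2(716,86))
for n,a,b in [("L",(231,181),(664,102)),("R",(355,160),(778,104)),("N",(317,206),(725,155)),("B",(270,140),(728,52))]: P("stand "+n,S2(*a),T2(*b))
for n,a,b in [("L",(22,155),(457,162)),("R",(262,150),(660,218)),("N",(142,211),(518,290)),("B",(142,100),(598,95))]: P("carton "+n,S2(*a),T2(*b))
# masks
h=cv2.cvtColor(t["frame"],cv2.COLOR_RGB2HSV)
for n,lo,hi,z,box in [("tin",(0,120,80),(8,255,255),.02,(180,315,40,40)),("jar",(100,120,80),(120,255,255),.062,(362,215,35,40))]:
    m=cv2.inRange(h,lo,hi); x,y,w,hh=box; q=m[y:y+hh,x:x+w]
    M=cv2.moments(q,True); print(n,onz(t,x+M["m10"]/M["m00"],y+M["m01"]/M["m00"],z),M["m00"])
```

```text
hole [ 0.5419 -0.3661  0.0614] 0.0007
screw bl [ 0.5773 -0.3184  0.061 ] 0.0002
screw br [ 0.5501 -0.4037  0.0606] 0.0003
screw fr [ 0.4626 -0.3756  0.0607] 0.0018
screw fl [ 0.4899 -0.29    0.0608] 0.0003
corner bl [ 0.5901 -0.3118  0.0617] 0.0001
corner br [ 0.557 -0.415  0.059] 0.0007
corner fr [ 0.4511 -0.381   0.0599] 0.0015
corner fl [ 0.4844 -0.2788  0.0588] 0.0
pintop [0.419  0.2103 0.1275] 0.0011
stand L [0.4347 0.2645 0.0348] 0.0289
stand R [0.4007 0.1614 0.0913] 0.036
stand N [0.4013 0.2117 0.0382] 0.0574
stand B [0.4269 0.2044 0.092 ] 0.0472
carton L [ 0.4551  0.4619 -0.0052] 0.0972
carton R [0.3894 0.2704 0.0675] 0.0891
carton N [ 0.4091  0.4155 -0.0371] 0.0835
carton B [0.4379 0.3193 0.0876] 0.0724
tin [0.37789513 0.48731599 0.02      ] 306.0
jar [ 0.36827034 -0.08623442  0.062     ] 247.0
```

Run:
```python
from h import *
import pickle
s,t=pickle.load(open("c0.pkl","rb"))
S2=lambda u,v:(170+(u+.5)/(400/110)-.5,180+(v+.5)/(400/110)-.5)
T2=lambda u,v:(180+(u-400+.5)/(400/120)-.5,240+(v+.5)/(400/120)-.5)
for nm,z,sp,tp in [("stand",.062,[(231,181),(317,206),(355,160),(270,140)],[(664,102),(725,155),(778,104),(728,52)]),
 ("carton",.028,[(22,155),(142,211),(262,150),(142,100)],[(457,162),(518,290),(660,218),(598,95)])]:
    B=[onz(t,*T2(*b),z) for b in tp]; out=[]
    for a in sp:
        A=onz(s,*S2(*a),z); j=min(range(4),key=lambda j:np.linalg.norm(B[j]-A))
        X,e=tri(s,S2(*a),t,T2(*tp[j])); out.append(X)
        print(nm,a,tp[j],X.round(4),e.round(4))
    print(np.mean(out,0).round(4), [np.linalg.norm(out[i]-out[i-1]).round(4) for i in range(4)])
S=lambda u,v:(435+(u+.5)/4-.5,250+(v+.5)/4-.5)
T=lambda u,v:(390+(u-400+.5)/5-.5,105+(v+.5)/5-.5)
print(onz(s,*S(250,128),.06),onz(t,*T(603,157),.06))
print("tray front top edge",onz(t,*T(527,335),.051),onz(t,*T(702,298),.051))
# pin axis in scene: collar
print("pin", onz(s,*S2(288,86),.128),onz(t,*T2(716,86),.128))
```

```text
stand (231, 181) (725, 155) [0.3777 0.2303 0.067 ] 0.0036
stand (317, 206) (778, 104) [0.395  0.1714 0.0591] 0.0056
stand (355, 160) (728, 52) [0.4529 0.1864 0.0641] 0.0058
stand (270, 140) (664, 102) [0.4415 0.2529 0.0644] 0.0038
[0.4168 0.2103 0.0637] [np.float64(0.0677), np.float64(0.0619), np.float64(0.0599), np.float64(0.0675)]
carton (22, 155) (518, 290) [0.3697 0.4326 0.0275] 0.002
carton (142, 211) (660, 218) [0.3639 0.3036 0.026 ] 0.0018
carton (262, 150) (598, 95) [0.4821 0.3001 0.0247] 0.0035
carton (142, 100) (457, 162) [0.489  0.4297 0.0261] 0.0008
[0.4262 0.3665 0.0261] [np.float64(0.1193), np.float64(0.1291), np.float64(0.1183), np.float64(0.1298)]
[ 0.54455583 -0.36596353  0.06      ] [ 0.54213934 -0.3664025   0.06      ]
tray front top edge [ 0.47316348 -0.27343517  0.051     ] [ 0.4421509  -0.37291988  0.051     ]
pin [0.41876135 0.20932973 0.128     ] [0.41854328 0.21068131 0.128     ]
```

Run:
```python
from h import *
import pickle
s,t=pickle.load(open("c0.pkl","rb"))
print("shelf L corner",tri(s,(277,60),t,(240,200)), tri(s,(277,60),t,(160,40)))
for z in (.3,.4,.5,.6): print(z,[onz(t,u,v,z).round(3) for u,v in((240,200),(420,115),(600,30))], onz(s,277,62,z).round(3), onz(s,600,112,z).round(3))
for p in [(575,295),(510,265),(440,252),(485,235),(355,220),(400,215)]: print(p,onz(s,*p,0).round(3))
for p in [(565,150),(445,170),(350,175)]: print(p,[onz(s,*p,z).round(3) for z in (.1,.2,.3)])
```

```text
shelf L corner (array([0.51803617, 0.20155564, 0.44693692]), np.float64(0.015495411939970638)) (array([0.78792239, 0.26935556, 0.46591323]), np.float64(0.2480057761226341))
0.3 [array([0.563, 0.207, 0.3  ]), array([ 0.536, -0.274,  0.3  ]), array([ 0.507, -0.782,  0.3  ])] [1.165 0.712 0.3  ] [ 1.152 -0.422  0.3  ]
0.4 [array([0.529, 0.207, 0.4  ]), array([ 0.504, -0.232,  0.4  ]), array([ 0.477, -0.695,  0.4  ])] [0.72  0.355 0.4  ] [ 0.711 -0.453  0.4  ]
0.5 [array([0.494, 0.207, 0.5  ]), array([ 0.472, -0.19 ,  0.5  ]), array([ 0.448, -0.609,  0.5  ])] [ 0.275 -0.003  0.5  ] [ 0.27  -0.484  0.5  ]
0.6 [array([0.46 , 0.208, 0.6  ]), array([ 0.44 , -0.148,  0.6  ]), array([ 0.418, -0.522,  0.6  ])] [-0.17  -0.361  0.6  ] [-0.172 -0.515  0.6  ]
(575, 295) [ 0.689 -0.51   0.   ]
(510, 265) [ 0.73  -0.354  0.   ]
(440, 252) [ 0.687 -0.189  0.   ]
(485, 235) [ 0.844 -0.255  0.   ]
(355, 220) [0.711 0.077 0.   ]
(400, 215) [ 0.815 -0.013  0.   ]
(565, 150) [array([ 1.406, -0.332,  0.1  ]), array([ 1.08 , -0.368,  0.2  ]), array([ 0.753, -0.404,  0.3  ])]
(445, 170) [array([ 0.983, -0.07 ,  0.1  ]), array([ 0.734, -0.154,  0.2  ]), array([ 0.485, -0.238,  0.3  ])]
(350, 175) [array([0.778, 0.139, 0.1  ]), array([0.566, 0.017, 0.2  ]), array([ 0.355, -0.106,  0.3  ])]
```

Run:
```python
from h import *
import pickle
s,t=pickle.load(open("c0.pkl","rb"))
for z in np.arange(.2,.65,.05): print(z.round(2),np.round(proj(s,(.182,.519,z)),0),np.round(proj(t,(.182,.519,z)),0))
crop(s,0,0,200,200,3,"pics/arm.png")
crop(s,260,0,380,240,2,"pics/shelf.png")
```

```text
0.2 [ 78. 177.] [203. 413.]
0.25 [ 73. 156.] [198. 416.]
0.3 [ 69. 135.] [193. 419.]
0.35 [ 63. 113.] [186. 422.]
0.4 [58. 89.] [180. 426.]
0.45 [53. 65.] [172. 430.]
0.5 [47. 40.] [164. 434.]
0.55 [41. 13.] [155. 439.]
0.6 [ 35. -15.] [145. 445.]
```

View pics/arm.png

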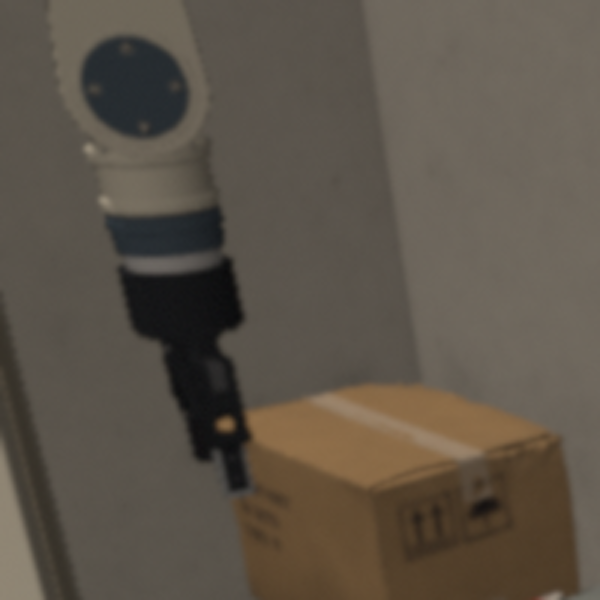

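View pics/shelf.png

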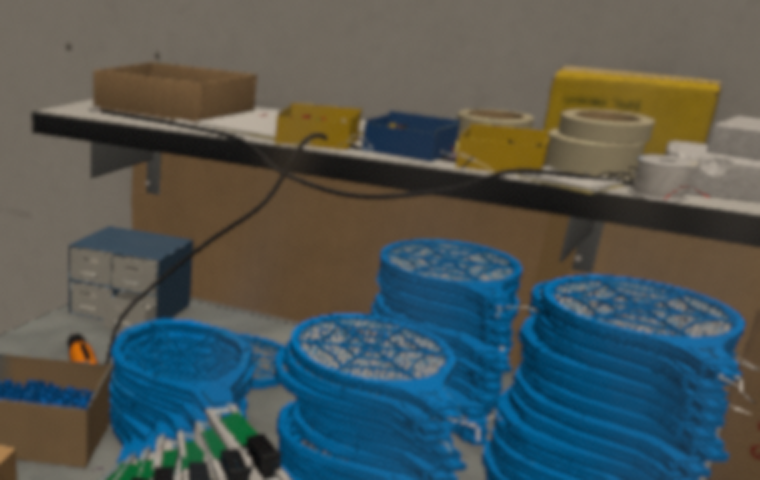

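Run:
```python
from h import *
import pickle
s,t=pickle.load(open("c0.pkl","rb"))
print("shelf",[tri(s,(277,60),t,(u,v)) for u,v in((28,118),(32,122))])
for z in (.45,.5,.55,.6,.65,.7,.75,.8): print(z,[np.round(proj(s,(x,y,z))) for x,y in((.52,.2),(.5,-.2),(.54,-.366))],[onz(t,240,200,z).round(2),onz(t,430,105,z).round(2)])
```

```text
shelf [(array([0.95570863, 0.54012505, 0.35462449]), np.float64(0.005782171460183209)), (array([0.94334067, 0.53377141, 0.35623645]), np.float64(9.396054677157683e-06))]
0.45 [array([275.,  59.]), array([439.,  86.]), array([539.,  96.])] [array([0.51, 0.21, 0.45]), array([ 0.5 , -0.24,  0.45])]
0.5 [array([274.,  36.]), array([443.,  57.]), array([546.,  66.])] [array([0.49, 0.21, 0.5 ]), array([ 0.48, -0.22,  0.5 ])]
0.55 [array([274.,  11.]), array([447.,  27.]), array([553.,  34.])] [array([0.48, 0.21, 0.55]), array([ 0.46, -0.2 ,  0.55])]
0.6 [array([273., -14.]), array([451.,  -4.]), array([560.,   1.])] [array([0.46, 0.21, 0.6 ]), array([ 0.45, -0.17,  0.6 ])]
0.65 [array([272., -41.]), array([455., -38.]), array([568., -35.])] [array([0.44, 0.21, 0.65]), array([ 0.43, -0.15,  0.65])]
0.7 [array([272., -69.]), array([460., -73.]), array([576., -72.])] [array([0.43, 0.21, 0.7 ]), array([ 0.42, -0.13,  0.7 ])]
0.75 [array([271., -98.]), array([ 464., -111.]), array([ 585., -112.])] [array([0.41, 0.21, 0.75]), array([ 0.4 , -0.11,  0.75])]
0.8 [array([ 270., -129.]), array([ 469., -150.]), array([ 594., -154.])] [array([0.39, 0.21, 0.8 ]), array([ 0.38, -0.08,  0.8 ])]
```

```bash
cat >> h.py <<'E'
YAW=np.deg2rad(72.05)
def to(x,y,z,yaw=YAW):
    """tool-frame dp and delta_rot from present (measured) pose to target, tool down"""
    st=ctrl.state(); R0=R.from_quat(st["orientation"]); 
    Rt=R.from_matrix(np.array([[np.cos(yaw),np.sin(yaw),0],[np.sin(yaw),-np.cos(yaw),0],[0,0,-1]]).T)
    d=np.array([x,y,z])-st["tcp_pos"]
    print("t",round(st["t"],2),"tcp",st["tcp_pos"].round(4),"dp",R0.inv().apply(d).round(4),"rot",(R0.inv()*Rt).as_rotvec().round(4),"F",st["wrist_force"].round(1),"gap",round(st["finger_gap"],3))
E
python3 - <<'E'
from h import *
to(.4187,.2101,.17)
E
```

```text
t 0.2 tcp [0.1817 0.519  0.2309] dp [-0.2131  0.3258  0.061 ] rot [-0.0002  0.0008 -0.0235] F [-0.8  0.3 -0.2] gap 1.0
```

```bash
python3 -m pendant '[{"dp":[-0.03,0.045,0.01],"delta_rot":[0,0,-0.005],"hand":-1},{"dp":[-0.06,0.09,0.02],"delta_rot":[0,0,-0.01],"hand":-1},{"dp":[-0.09,0.14,0.025],"delta_rot":[0,0,-0.015],"hand":-1},{"dp":[-0.12,0.185,0.03],"delta_rot":[0,0,-0.02],"hand":-1},{"dp":[-0.15,0.23,0.03],"delta_rot":[0,0,-0.0235],"hand":-1}]'
python3 - <<'E'
from h import *
to(.4187,.2101,.16)
E
```

```text
t: 0.82
tcp_pos: [0.3499, 0.2999, 0.2009]
orientation: [0.809, 0.588, -0.0, -0.0]
wrist_force: [0.8, -0.4, 0.3]
finger_gap: 0.998
t 0.82 tcp [0.3499 0.2999 0.2009] dp [-0.0642  0.0931  0.0409] rot [-0.0003  0.0003  0.0003] F [ 0.8 -0.4  0.3] gap 0.998
```

```bash
python3 -m pendant '[{"dp":[-0.022,0.031,0.01],"delta_rot":[0,0,0],"hand":-0.3},{"dp":[-0.044,0.062,0.025],"delta_rot":[0,0,0],"hand":-0.3},{"dp":[-0.064,0.093,0.04],"delta_rot":[0,0,0],"hand":-0.3},{"dp":[-0.064,0.093,0.04],"delta_rot":[0,0,0],"hand":-0.3},{"dp":[-0.064,0.093,0.04],"delta_rot":[0,0,0],"hand":-0.3}]'
python3 - <<'E'
from h import *
to(.4187,.2101,.076)
s=cam("scene");t=cam("top")
a=cv2.resize(s["frame"][150:270,190:310],(400,400),interpolation=cv2.INTER_CUBIC);b=cv2.resize(t["frame"][210:310,230:330],(400,400),interpolation=cv2.INTER_CUBIC)
cv2.imwrite("pics/p1.png",np.hstack([a,b])[:,:,::-1])
E
```

```text
t: 1.45
tcp_pos: [0.4178, 0.2121, 0.1614]
orientation: [0.809, 0.588, -0.0, -0.0]
wrist_force: [-0.7, 1.0, 0.3]
finger_gap: 0.652
t 1.45 tcp [0.4178 0.2121 0.1614] dp [-0.0016  0.0015  0.0854] rot [-0.0004 -0.     -0.0006] F [-0.7  1.   0.3] gap 0.652
```

View pics/p1.png

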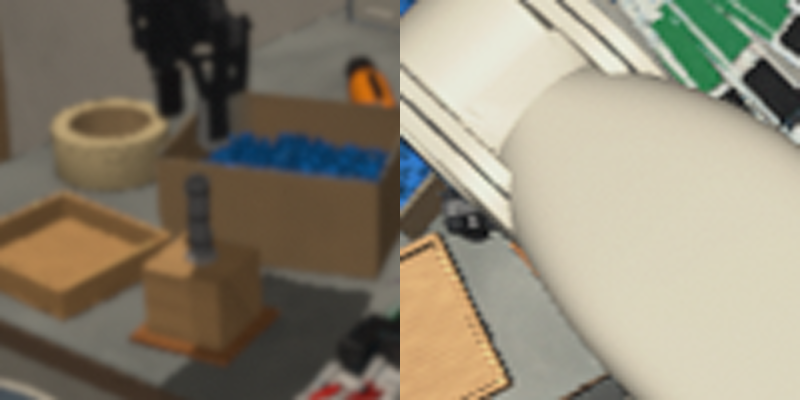

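Run:
```python
from h import *
s=cam("scene")
P=ctrl.state()["tcp_pos"]
for p in (P,P+[0,0,.013],(.4187,.2101,.128)):
    u,v=proj(s,p);print((u-190)*10/3,(v-150)*10/3)
```

```text
189.14283182143026 134.4700922271584
188.16504087431042 117.76469606358376
195.2660304979787 177.38272758140366
```

Run:
```python
from h import *
to(.4187,.2101,.076)
```

```text
t 1.6 tcp [0.4177 0.2127 0.1617] dp [-0.0022  0.0017  0.0857] rot [ 0.0005 -0.0005  0.0012] F [-0.1 -0.  -0.3] gap 0.647
```

```bash
python3 -m pendant '[{"dp":[-0.002,0.0015,0.02],"delta_rot":[0,0,0],"hand":-0.3},{"dp":[-0.002,0.0015,0.045],"delta_rot":[0,0,0],"hand":-0.3},{"dp":[-0.002,0.0015,0.07],"delta_rot":[0,0,0],"hand":-0.3},{"dp":[-0.002,0.0015,0.0855],"delta_rot":[0,0,0],"hand":-0.3},{"dp":[-0.002,0.0015,0.0855],"delta_rot":[0,0,0],"hand":-0.3}]'
python3 - <<'E'
from h import *
to(.4187,.2101,.076)
s=cam("scene")
crop(s,200,150,100,120,5,"pics/p2.png")
E
```

```text
t: 2.22
tcp_pos: [0.4179, 0.21, 0.0753]
orientation: [0.808, 0.589, -0.001, -0.0]
wrist_force: [0.0, 0.1, 0.5]
finger_gap: 0.649
t 2.23 tcp [0.4179 0.21   0.0753] dp [ 0.0003  0.0007 -0.0007] rot [-0.0013  0.0009  0.0012] F [0.  0.1 0.5] gap 0.649
```

View pics/p2.png

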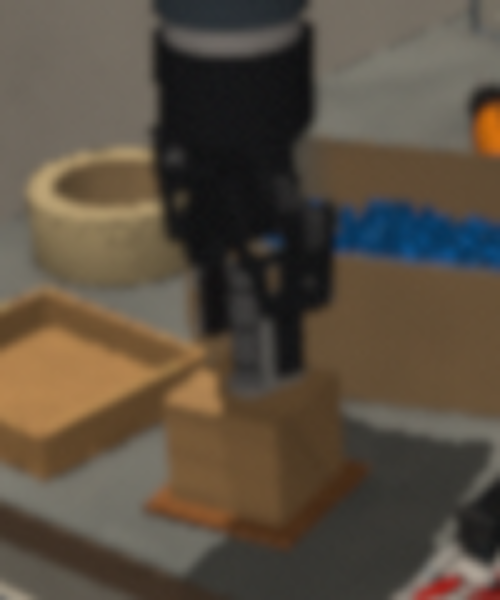

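The fingers straddle the handle (about 240,330 in the crop). I close on it.

```bash
python3 -m pendant '[{"dp":[0,0,0],"delta_rot":[0,0,0],"hand":0.3},{"dp":[0,0,0],"delta_rot":[0,0,0],"hand":1},{"dp":[0,0,0],"delta_rot":[0,0,0],"hand":1},{"dp":[0,0,0],"delta_rot":[0,0,0],"hand":1},{"dp":[0,0,0],"delta_rot":[0,0,0],"hand":1}]'
python3 - <<'E'
from h import *
st=ctrl.state();print(st["wrist_torque"])
to(.4187,.2101,.176)
E
```

```text
t: 2.9
tcp_pos: [0.4193, 0.2098, 0.0765]
orientation: [0.809, 0.588, 0.001, 0.0]
wrist_force: [-1.9, 1.1, 6.4]
finger_gap: 0.197
[0.15624749 0.23416801 0.00518717]
t 2.9 tcp [0.4193 0.2098 0.0765] dp [ 0.0002 -0.0005 -0.0995] rot [ 0.0011 -0.0011  0.    ] F [-1.9  1.1  6.4] gap 0.197
```

```bash
python3 -m pendant '[{"dp":[0,0,-0.015],"delta_rot":[0,0,0],"hand":1},{"dp":[0,0,-0.04],"delta_rot":[0,0,0],"hand":1},{"dp":[0,0,-0.07],"delta_rot":[0,0,0],"hand":1},{"dp":[0,0,-0.1],"delta_rot":[0,0,0],"hand":1},{"dp":[0,0,-0.1],"delta_rot":[0,0,0],"hand":1}]'
python3 - <<'E'
from h import *
to(.5421,-.3663,.18)
s=cam("scene")
crop(s,200,110,100,120,5,"pics/p3.png")
to(.5421,-.3663,.18)
E
```

```text
t: 3.52
tcp_pos: [0.4198, 0.2098, 0.1777]
orientation: [0.809, 0.588, 0.002, 0.001]
wrist_force: [-0.2, -0.6, -1.4]
finger_gap: 0.196
t 3.52 tcp [0.4198 0.2098 0.1777] dp [-0.5104  0.2939 -0.0025] rot [ 0.0033 -0.0022 -0.0001] F [-0.2 -0.6 -1.4] gap 0.196
t 3.58 tcp [0.4191 0.2096 0.1763] dp [-0.51    0.2945 -0.0038] rot [ 0.0014 -0.0009 -0.0001] F [-0.6  0.2 -1.2] gap 0.191
```

View pics/p3.png

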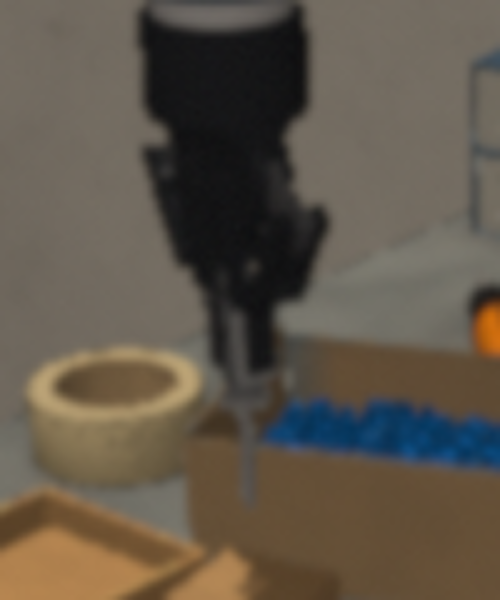

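```bash
python3 - <<'E'
from h import *
s=cam("scene")
print(onz(s,249.4,210.3,.104), [ (np.array(proj(s,(.4191,.2096,z)))-[200,110])*5 for z in (.104,.140,.16)])
to(.5421,-.3663,.18)
E
python3 -m pendant '[{"dp":[-0.045,0.026,0],"delta_rot":[0,0,0],"hand":1},{"dp":[-0.09,0.052,0],"delta_rot":[0,0,0],"hand":1},{"dp":[-0.14,0.081,0],"delta_rot":[0,0,0],"hand":1},{"dp":[-0.19,0.11,0],"delta_rot":[0,0,0],"hand":1},{"dp":[-0.24,0.138,0],"delta_rot":[0,0,0],"hand":1}]'
python3 - <<'E'
from h import *
to(.5421,-.3663,.18)
E
```

```text
[0.4265278 0.2159868 0.104    ] [array([246.77520423, 510.41624484]), array([242.94307237, 443.54382275]), array([240.7707064, 405.5466074])]
t 3.62 tcp [0.4187 0.2095 0.1754] dp [-0.5097  0.2949 -0.0046] rot [-0.      0.0001 -0.0001] F [-0.9 -0.9 -1.2] gap 0.192
t: 4.25
tcp_pos: [0.4757, -0.063, 0.1746]
orientation: [0.809, 0.588, -0.0, -0.001]
wrist_force: [0.5, 0.4, -0.6]
finger_gap: 0.194
t 4.25 tcp [ 0.4757 -0.063   0.1746] dp [-0.2681  0.1566 -0.0057] rot [-0.0017 -0.0001 -0.0001] F [ 0.5  0.4 -0.6] gap 0.194
```

```bash
python3 -m pendant '[{"dp":[-0.055,0.032,0],"delta_rot":[0,0,0],"hand":1},{"dp":[-0.11,0.064,0],"delta_rot":[0,0,0],"hand":1},{"dp":[-0.165,0.096,0],"delta_rot":[0,0,0],"hand":1},{"dp":[-0.22,0.128,0],"delta_rot":[0,0,0],"hand":1},{"dp":[-0.245,0.145,0],"delta_rot":[0,0,0],"hand":1}]'
python3 - <<'E'
from h import *
to(.5421,-.3663,.18)
s=cam("scene");t=cam("top")
cv2.imwrite("pics/p4s.png",s["frame"][:,:,::-1]);cv2.imwrite("pics/p4t.png",t["frame"][:,:,::-1])
E
```

```text
t: 4.88
tcp_pos: [0.5381, -0.3419, 0.1735]
orientation: [0.809, 0.587, -0.0, -0.001]
wrist_force: [-0.4, 0.4, -1.3]
finger_gap: 0.2
t 4.88 tcp [ 0.5381 -0.3419  0.1735] dp [-0.022   0.0114 -0.0066] rot [-0.0025 -0.0007 -0.0022] F [-0.4  0.4 -1.3] gap 0.2
```

View pics/p4s.png

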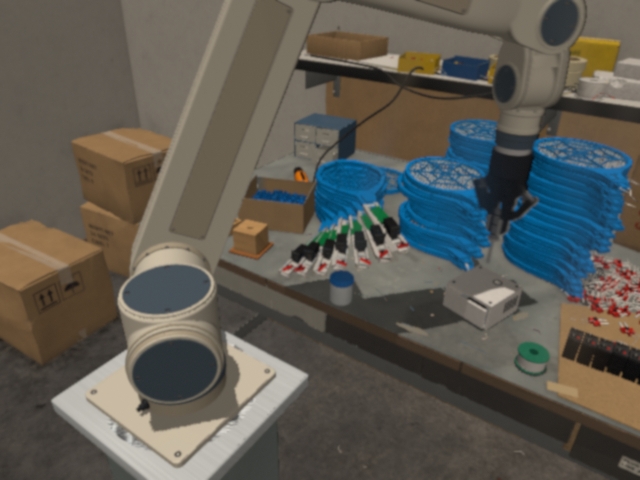

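View pics/p4t.png

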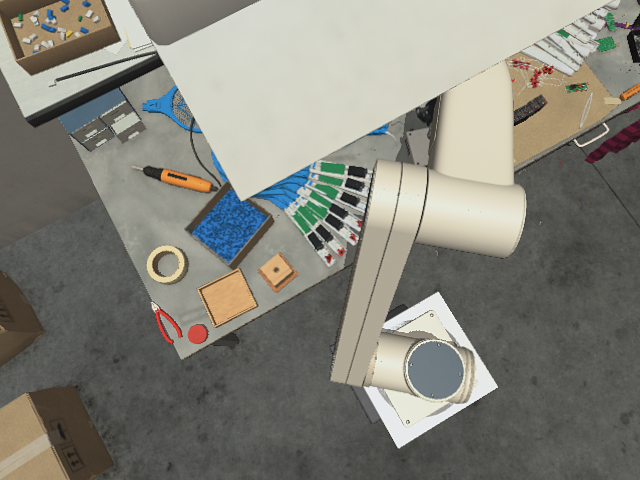

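Run:
```python
from h import *
s=cam("scene");t=cam("top")
f=lambda c,u,v,w:cv2.resize(c["frame"][v:v+w,u:u+w,::-1],(400,400),interpolation=cv2.INTER_CUBIC)
cv2.imwrite("pics/p5.png",np.hstack([f(s,445,230,80),f(t,252,245,50)]))
cv2.imwrite("pics/p5b.png",f(s,225,205,50))
to(.5421,-.3663,.18)
```

```text
t 5.08 tcp [ 0.5379 -0.3389  0.1738] dp [-0.0247  0.0125 -0.0062] rot [-0.003  -0.0014 -0.0011] F [ 0.7  0.4 -1.7] gap 0.197
```

View pics/p5.png

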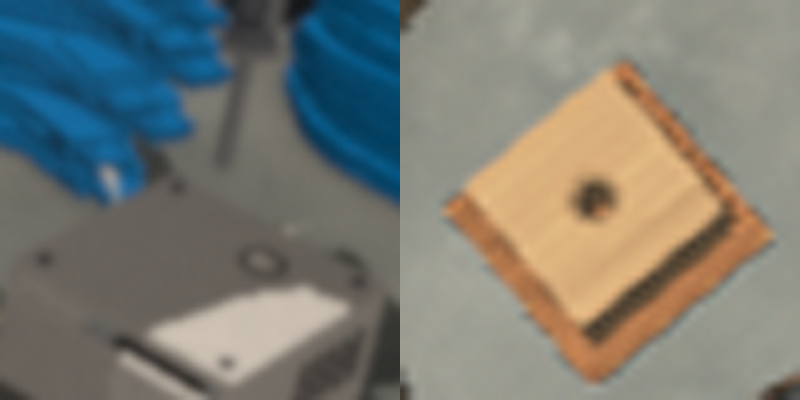

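View pics/p5b.png

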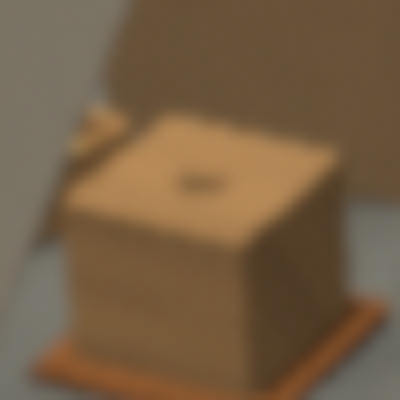

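Run:
```python
from h import *
s=cam("scene");t=cam("top")
print("standhole",tri(s,(249.9,227.4),t,(275.8,269.4)),onz(s,249.9,227.4,.062),onz(t,275.8,269.4,.062))
p=ctrl.state()["tcp_pos"]; print(p)
tip=p-[0,0,.0725]; print("pred tip px",proj(s,tip), "obs tip at z",onz(s,489.4,262.6,tip[2]),tip)
print("hole px pred", proj(s,(.5421,-.3663,.06)))
# where the ray-based xy offsets at hole height
print("scene hole",onz(s,497.2,281.6,.06))
```

```text
standhole (array([0.42022019, 0.21238274, 0.05997872]), np.float64(0.000918735877617029)) [0.41787786 0.20959177 0.062     ] [0.41951203 0.21269125 0.062     ]
[ 0.53817793 -0.33781649  0.17510515]
pred tip px (np.float64(486.662740653979), np.float64(261.664483396658)) obs tip at z [ 0.53791892 -0.34366096  0.10260515] [ 0.53817793 -0.33781649  0.10260515]
hole px pred (np.float64(496.9356899938038), np.float64(282.22181752874275))
scene hole [ 0.54474227 -0.36606632  0.06      ]
```

```bash
python3 - <<'E'
from h import *
to(.5421,-.3663,.1425)
E
python3 -m pendant '[{"dp":[-0.012,0.006,0],"delta_rot":[0,0,0],"hand":1},{"dp":[-0.0255,0.012,0.01],"delta_rot":[0,0,0],"hand":1},{"dp":[-0.0255,0.012,0.02],"delta_rot":[0,0,0],"hand":1},{"dp":[-0.0255,0.012,0.032],"delta_rot":[0,0,0],"hand":1},{"dp":[-0.0255,0.012,0.032],"delta_rot":[0,0,0],"hand":1}]'
python3 - <<'E'
from h import *
to(.5421,-.3663,.1425)
for i in range(3): s=cam("scene")
print(ctrl.state()["tcp_pos"])
f=lambda c,u,v,w:cv2.resize(c["frame"][v:v+w,u:u+w,::-1],(600,600),interpolation=cv2.INTER_CUBIC)
cv2.imwrite("pics/p6.png",f(s,470,250,60))
to(.5421,-.3663,.1425)
E
```

```text
t 5.17 tcp [ 0.5382 -0.3378  0.1751] dp [-0.0259  0.0125  0.0326] rot [-0.0015 -0.0007  0.0006] F [-0.5 -0.5 -1. ] gap 0.197
t: 5.8
tcp_pos: [0.5416, -0.3663, 0.1422]
orientation: [0.809, 0.588, -0.0, -0.001]
wrist_force: [-0.4, -0.2, -0.0]
finger_gap: 0.192
t 5.8 tcp [ 0.5416 -0.3663  0.1422] dp [ 0.0001  0.0005 -0.0003] rot [-0.0024 -0.0011  0.0001] F [-0.4 -0.2 -0. ] gap 0.192
[ 0.54228402 -0.36685706  0.14410813]
t 5.95 tcp [ 0.5423 -0.3669  0.1441] dp [ 0.0005 -0.0003  0.0016] rot [0.0004 0.0002 0.0002] F [-0.8 -0.  -1.3] gap 0.196
```

View pics/p6.png

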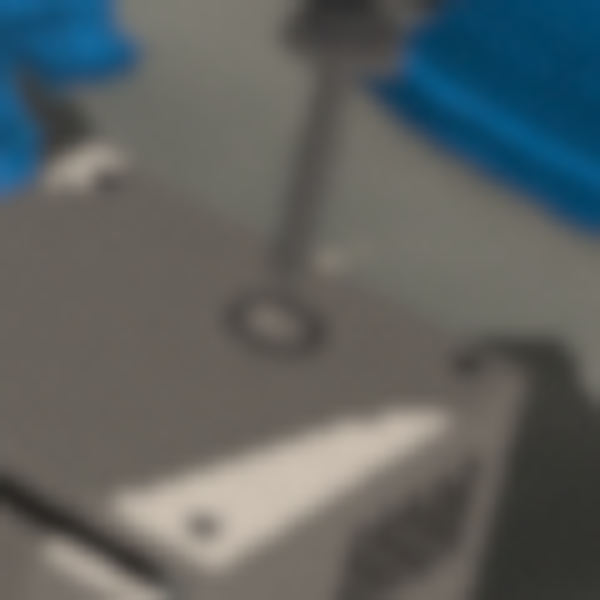

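Run:
```python
from h import *
s=cam("scene"); p=ctrl.state()["tcp_pos"];print(p)
for z in (.06,.0715,.125,.131): print(z,(np.array(proj(s,(p[0],p[1],z)))-[470,250])*10+4.5)
q=lambda u,v:(470+(u+.5)/10-.5,250+(v+.5)/10-.5)
print("tip obs",onz(s,*q(287,268),.0715),"hole obs",onz(s,*q(275,322),.06))
print("collar", onz(s,*q(334,85),.126))
```

```text
[ 0.54231552 -0.36688593  0.14426228]
0.06 [276.93794279 327.16684094]
0.0715 [287.48236391 281.78785349]
0.125 [337.96925644  64.04882007]
0.131 [343.78266501  38.92738241]
tip obs [ 0.54745066 -0.3652561   0.0715    ] hole obs [ 0.54399678 -0.36597252  0.06      ]
collar [ 0.53187128 -0.36890001  0.126     ]
```

```bash
python3 -m pendant '[{"dp":[0.0003,0,0.005],"delta_rot":[0,0,0],"hand":1},{"dp":[0.0003,0,0.01],"delta_rot":[0,0,0],"hand":1},{"dp":[0.0003,0,0.015],"delta_rot":[0,0,0],"hand":1},{"dp":[0.0003,0,0.022],"delta_rot":[0,0,0],"hand":1},{"dp":[0.0003,0,0.022],"delta_rot":[0,0,0],"hand":1}]'
python3 - <<'E'
from h import *
s=cam("scene")
to(.5422,-.3664,.099)
f=lambda c,u,v,w:cv2.resize(c["frame"][v:v+w,u:u+w,::-1],(600,600),interpolation=cv2.INTER_CUBIC)
cv2.imwrite("pics/p7.png",f(s,470,250,60))
E
```

```text
t: 6.62
tcp_pos: [0.5419, -0.3664, 0.1209]
orientation: [0.809, 0.588, -0.0, -0.001]
wrist_force: [-0.4, 0.1, -0.7]
finger_gap: 0.193
t 6.67 tcp [ 0.5421 -0.3666  0.1214] dp [0.0002 0.0001 0.0224] rot [-0.0006 -0.0002 -0.    ] F [ 1.1  0.1 -1.6] gap 0.192
```

View pics/p7.png

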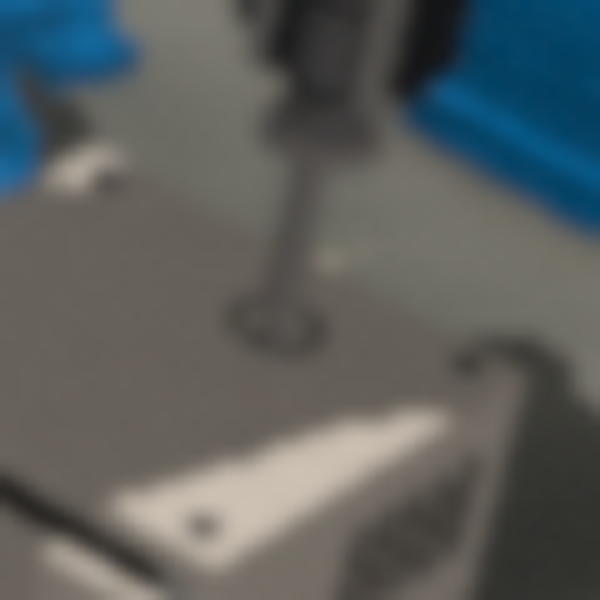

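```bash
python3 -m pendant '[{"dp":[-0.0005,-0.0005,0.006],"delta_rot":[0,0,0],"hand":1},{"dp":[-0.0005,-0.0005,0.012],"delta_rot":[0,0,0],"hand":1},{"dp":[-0.0005,-0.0005,0.018],"delta_rot":[0,0,0],"hand":1},{"dp":[-0.0005,-0.0005,0.0225],"delta_rot":[0,0,0],"hand":1},{"dp":[-0.0005,-0.0005,0.0225],"delta_rot":[0,0,0],"hand":1}]'
python3 - <<'E'
from h import *
to(.5422,-.3664,.099)
s=cam("scene")
to(.5422,-.3664,.099)
f=lambda c,u,v,w:cv2.resize(c["frame"][v:v+w,u:u+w,::-1],(600,600),interpolation=cv2.INTER_CUBIC)
cv2.imwrite("pics/p8.png",f(s,420,240,120))
E
```

```text
t: 7.3
tcp_pos: [0.5416, -0.367, 0.0991]
orientation: [0.809, 0.588, -0.0, 0.0]
wrist_force: [-0.2, -0.4, 3.6]
finger_gap: 0.195
t 7.3 tcp [ 0.5416 -0.367   0.0991] dp [0.0008 0.0004 0.0001] rot [ 0.  0. -0.] F [-0.2 -0.4  3.6] gap 0.195
t 7.35 tcp [ 0.5417 -0.3671  0.0994] dp [0.0008 0.0003 0.0004] rot [ 0.0002  0.0001 -0.    ] F [-0.2 -0.7  2.9] gap 0.191
```

View pics/p8.png

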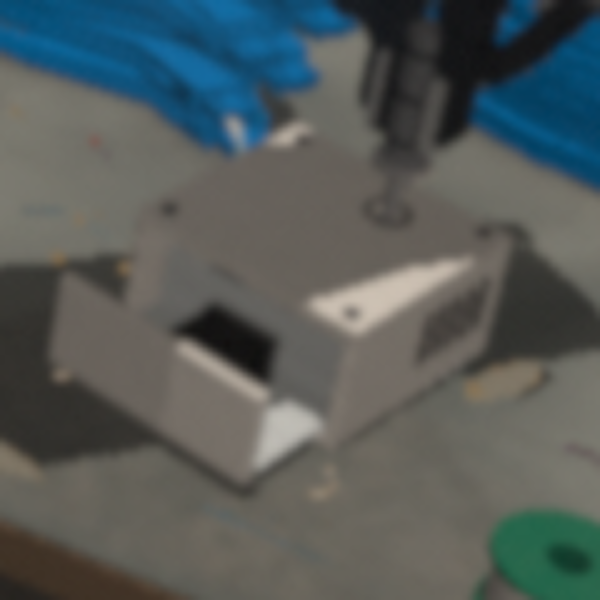

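The tray has sprung out, with the battery visible at crop (225,340). I withdraw the pin and go back to the stand.

```bash
python3 -m pendant '[{"dp":[0.0005,0,-0.02],"delta_rot":[0,0,0],"hand":1},{"dp":[0.0005,0,-0.04],"delta_rot":[0,0,0],"hand":1},{"dp":[0.0005,0,-0.06],"delta_rot":[0,0,0],"hand":1},{"dp":[0.0005,0,-0.08],"delta_rot":[0,0,0],"hand":1},{"dp":[0.0005,0,-0.08],"delta_rot":[0,0,0],"hand":1}]'
python3 - <<'E'
from h import *
to(.4190,.2104,.178)
E
```

```text
t: 7.98
tcp_pos: [0.5422, -0.3669, 0.1804]
orientation: [0.809, 0.588, 0.0, 0.001]
wrist_force: [-0.2, -0.8, -0.4]
finger_gap: 0.193
t 7.97 tcp [ 0.5422 -0.3669  0.1804] dp [ 0.5112 -0.2951  0.0014] rot [0.0021 0.0009 0.    ] F [-0.2 -0.8 -0.4] gap 0.193
```

```bash
python3 -m pendant '[{"dp":[0.045,-0.025,0],"delta_rot":[0,0,0],"hand":1},{"dp":[0.1,-0.057,0],"delta_rot":[0,0,0],"hand":1},{"dp":[0.155,-0.089,0],"delta_rot":[0,0,0],"hand":1},{"dp":[0.21,-0.121,0],"delta_rot":[0,0,0],"hand":1},{"dp":[0.265,-0.153,0],"delta_rot":[0,0,0],"hand":1}]'
python3 - <<'E'
from h import *
to(.4190,.2104,.178)
E
```

```text
t: 8.6
tcp_pos: [0.4776, -0.0698, 0.1782]
orientation: [0.809, 0.588, -0.0, -0.001]
wrist_force: [1.5, 1.1, -0.3]
finger_gap: 0.19
t 8.6 tcp [ 0.4776 -0.0698  0.1782] dp [ 0.2484 -0.1422  0.0004] rot [-0.0012 -0.0002 -0.0004] F [ 1.5  1.1 -0.3] gap 0.19
```

```bash
python3 -m pendant '[{"dp":[0.055,-0.032,0],"delta_rot":[0,0,0],"hand":1},{"dp":[0.11,-0.063,0],"delta_rot":[0,0,0],"hand":1},{"dp":[0.165,-0.095,0],"delta_rot":[0,0,0],"hand":1},{"dp":[0.21,-0.121,0],"delta_rot":[0,0,0],"hand":1},{"dp":[0.245,-0.141,0],"delta_rot":[0,0,0],"hand":1}]'
python3 -m pendant '[{"dp":[0.003,-0.001,0],"delta_rot":[0,0,0],"hand":1},{"dp":[0.003,-0.001,0],"delta_rot":[0,0,0],"hand":1},{"dp":[0.003,-0.001,0],"delta_rot":[0,0,0],"hand":1},{"dp":[0.003,-0.001,0],"delta_rot":[0,0,0],"hand":1},{"dp":[0.003,-0.001,0],"delta_rot":[0,0,0],"hand":1}]'
python3 - <<'E'
from h import *
to(.4190,.2104,.148)
E
```

```text
t: 9.22
tcp_pos: [0.4188, 0.2068, 0.1783]
orientation: [0.808, 0.589, -0.001, -0.0]
wrist_force: [0.8, 0.9, -0.0]
finger_gap: 0.197
t: 9.85
tcp_pos: [0.4204, 0.2074, 0.1793]
orientation: [0.809, 0.588, 0.0, 0.0]
wrist_force: [1.0, -1.1, -0.4]
finger_gap: 0.191
t 9.85 tcp [0.4204 0.2074 0.1793] dp [ 0.0024 -0.0023  0.0313] rot [ 0.0001 -0.     -0.0012] F [ 1.  -1.1 -0.4] gap 0.191
```

```bash
python3 -m pendant '[{"dp":[0.0025,-0.0023,0.005],"delta_rot":[0,0,0],"hand":1},{"dp":[0.0025,-0.0023,0.015],"delta_rot":[0,0,0],"hand":1},{"dp":[0.0025,-0.0023,0.025],"delta_rot":[0,0,0],"hand":1},{"dp":[0.0025,-0.0023,0.031],"delta_rot":[0,0,0],"hand":1},{"dp":[0.0025,-0.0023,0.031],"delta_rot":[0,0,0],"hand":1}]'
python3 - <<'E'
from h import *
for i in range(2):s=cam("scene"); to(.4190,.2104,.148)
f=lambda c,u,v,w:cv2.resize(c["frame"][v:v+w,u:u+w,::-1],(600,600),interpolation=cv2.INTER_CUBIC)
cv2.imwrite("pics/p9.png",f(s,220,190,60))
p=ctrl.state()["tcp_pos"]
for z in (.062,.0755,.13): print(z,(np.array(proj(s,(p[0],p[1],z)))-[220,190])*10+4.5)
E
```

```text
t: 10.48
tcp_pos: [0.4185, 0.211, 0.1477]
orientation: [0.809, 0.588, -0.001, -0.0]
wrist_force: [0.9, -0.2, -0.5]
finger_gap: 0.195
t 10.53 tcp [0.4187 0.2111 0.1481] dp [-0.0005  0.0005  0.0001] rot [-0.0003  0.0003 -0.    ] F [0.6 1.2 0.3] gap 0.198
t 10.57 tcp [0.4189 0.2111 0.1484] dp [-0.0007  0.0003  0.0004] rot [ 0.0001 -0.0001 -0.    ] F [-0.8  0.1 -0.3] gap 0.196
0.062 [301.51039458 375.22031784]
0.0755 [298.71721571 327.16363854]
0.13 [287.16344816 127.83771701]
```

View pics/p9.png

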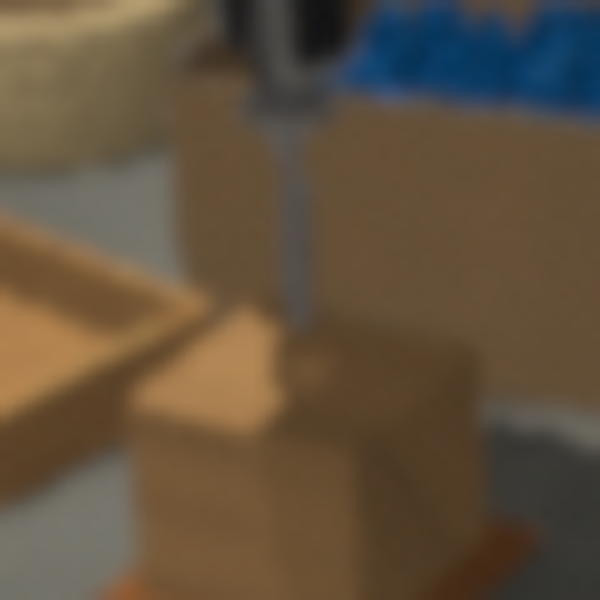

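```bash
python3 -m pendant '[{"dp":[0,0,0.008],"delta_rot":[0,0,0],"hand":1},{"dp":[0,0,0.015],"delta_rot":[0,0,0],"hand":1},{"dp":[0,0,0.022],"delta_rot":[0,0,0],"hand":1},{"dp":[0,0,0.03],"delta_rot":[0,0,0],"hand":1},{"dp":[0,0,0.03],"delta_rot":[0,0,0],"hand":1}]'
python3 - <<'E'
from h import *
to(.4190,.2104,.077)
print(ctrl.state()["wrist_torque"])
E
```

```text
t: 11.2
tcp_pos: [0.4184, 0.211, 0.1176]
orientation: [0.809, 0.588, -0.001, -0.0]
wrist_force: [-0.2, 0.3, 0.1]
finger_gap: 0.194
t 11.2 tcp [0.4184 0.211  0.1176] dp [-0.0003  0.0008  0.0406] rot [-0.0011  0.0007 -0.    ] F [-0.2  0.3  0.1] gap 0.194
[0.01710488 0.03603641 0.04581887]
```

```bash
python3 -m pendant '[{"dp":[0,0,0.01],"delta_rot":[0,0,0],"hand":1},{"dp":[0,0,0.02],"delta_rot":[0,0,0],"hand":1},{"dp":[0,0,0.03],"delta_rot":[0,0,0],"hand":1},{"dp":[0,0,0.038],"delta_rot":[0,0,0],"hand":1},{"dp":[0,0,0.041],"delta_rot":[0,0,0],"hand":1}]'
python3 - <<'E'
from h import *
s=cam("scene")
to(.4190,.2104,.077)
f=lambda c,u,v,w:cv2.resize(c["frame"][v:v+w,u:u+w,::-1],(600,600),interpolation=cv2.INTER_CUBIC)
cv2.imwrite("pics/p10.png",f(s,220,190,60))
E
```

```text
t: 11.82
tcp_pos: [0.4185, 0.211, 0.0766]
orientation: [0.809, 0.588, -0.0, -0.0]
wrist_force: [-0.4, -0.5, -1.1]
finger_gap: 0.195
t 11.88 tcp [0.4186 0.211  0.0768] dp [-0.0005  0.0006 -0.0002] rot [-0.0005  0.0004  0.    ] F [-0.1  0.2 -0.3] gap 0.197
```

View pics/p10.png

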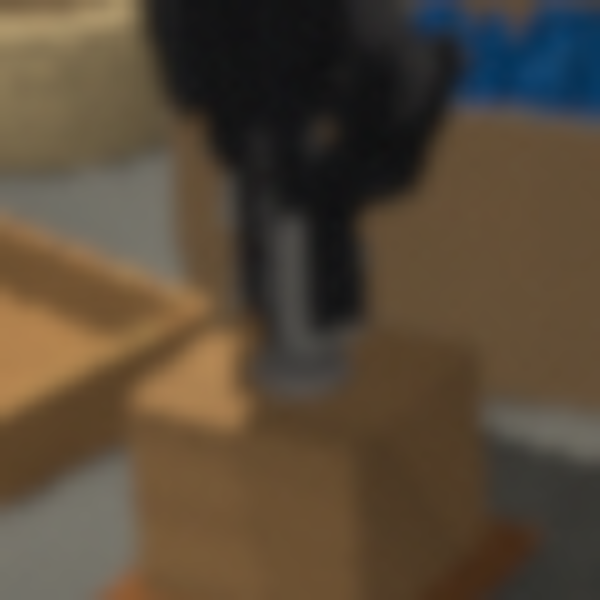

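The collar is at or just above the block. I press 2 mm more, then release.

```bash
python3 -m pendant '[{"dp":[0,0,0.001],"delta_rot":[0,0,0],"hand":1},{"dp":[0,0,0.002],"delta_rot":[0,0,0],"hand":1},{"dp":[0,0,0.002],"delta_rot":[0,0,0],"hand":0.2},{"dp":[0,0,0.002],"delta_rot":[0,0,0],"hand":-0.3},{"dp":[0,0,0.002],"delta_rot":[0,0,0],"hand":-0.3}]'
python3 -m pendant '[{"dp":[0,0,-0.01],"delta_rot":[0,0,0],"hand":-0.3},{"dp":[0,0,-0.035],"delta_rot":[0,0,0],"hand":-0.3},{"dp":[0,0,-0.07],"delta_rot":[0,0,0],"hand":-0.3},{"dp":[0,0,-0.095],"delta_rot":[0,0,0],"hand":-0.3},{"dp":[0,0,-0.1],"delta_rot":[0,0,0],"hand":-0.3}]'
python3 - <<'E'
from h import *
s=cam("scene")
f=lambda c,u,v,w:cv2.resize(c["frame"][v:v+w,u:u+w,::-1],(600,600),interpolation=cv2.INTER_CUBIC)
cv2.imwrite("pics/p11.png",f(s,220,190,60))
c=np.array([.5203,-.3468]);ax=np.array([.9514,-.3080]);
# tray_front shut: 55+10 in front; out +68; pocket centre: front face+6+31 behind
pc=c-ax*(65+68-37)/1000; print("pocket",pc,"front out",c-ax*.133)
to(*pc,.16)
E
```

```text
t: 12.5
tcp_pos: [0.4188, 0.2111, 0.0753]
orientation: [0.809, 0.588, 0.0, -0.0]
wrist_force: [-0.5, -0.9, 0.3]
finger_gap: 0.649
t: 13.12
tcp_pos: [0.4195, 0.2113, 0.1772]
orientation: [0.809, 0.588, 0.002, 0.001]
wrist_force: [0.1, -0.0, -0.1]
finger_gap: 0.65
pocket [ 0.4289656 -0.317232 ] front out [ 0.3937638 -0.305836 ]
t 13.18 tcp [0.4192 0.2112 0.1766] dp [-0.4998  0.1721  0.0163] rot [ 0.0019 -0.0013  0.    ] F [0.2 0.5 0.7] gap 0.649
```

View pics/p11.png

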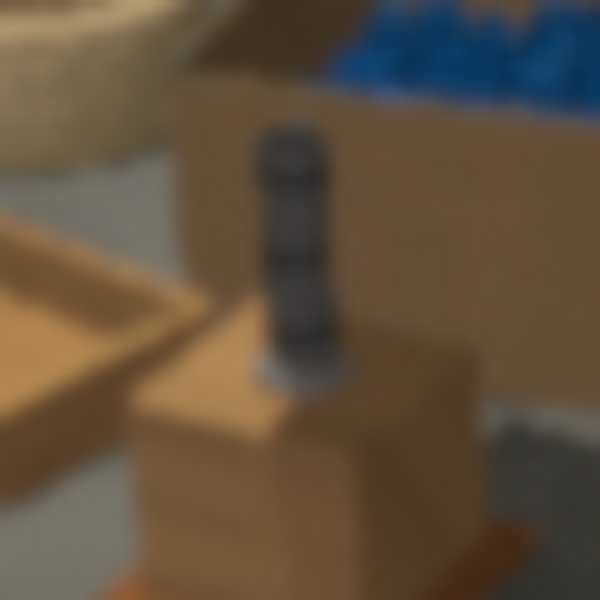

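The pin is home, with the collar on the block at crop (303,370). Next I locate the battery in both views.

Run:
```python
from h import *
s=cam("scene");t=cam("top")
f=lambda c,u,v,w:cv2.resize(c["frame"][v:v+w,u:u+w,::-1],(400,400),interpolation=cv2.INTER_CUBIC)
cv2.imwrite("pics/b1.png",np.hstack([f(s,425,265,80),f(t,390,130,80)]))
import pickle;pickle.dump((s,t),open("c1.pkl","wb"))
```

```text
(no output)
```

View pics/b1.png

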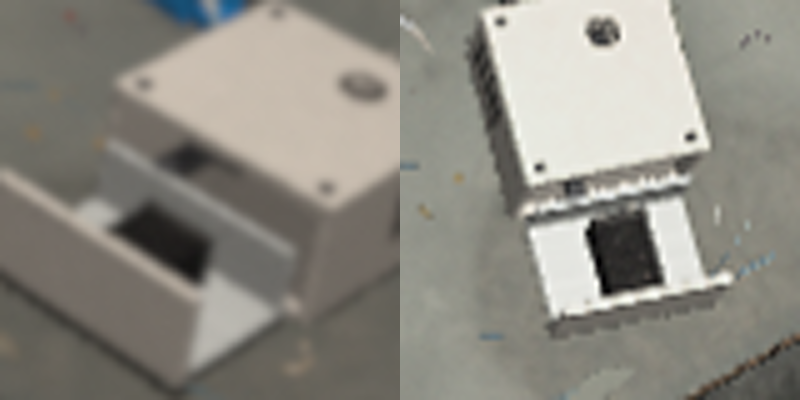

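Run:
```python
from h import *
import pickle
s,t=pickle.load(open("c1.pkl","rb"))
S=lambda u,v:(425+(u+.5)/5-.5,265+(v+.5)/5-.5)
T=lambda u,v:(390+(u-400+.5)/5-.5,130+(v+.5)/5-.5)
print("R back",tri(s,S(213,240),t,T(647,211)),"L back",tri(s,S(143,203),t,T(590,221)))
tc=[onz(t,*T(*p),.032) for p in((592,221),(647,211),(664,287),(604,296))]
for p in tc: print(p)
m=np.mean(tc,0);print("centre",m)
# dark mask in top
fr=t["frame"][168:192,426:445].max(2)<70
v,u=np.nonzero(fr);r=cv2.minAreaRect(np.stack([u+426,v+168],1).astype(np.float32));print(r,[onz(t,*p,.032).round(4) for p in cv2.boxPoints(r)],onz(t,*r[0],.032))
c=np.array([.5203,-.3468]);ax=np.array([.9514,-.3080])
d=m[:2]-c;print("ax",d@ax,"lat",d@[.308,.9514])
# tray front plate top edge
print("plate L/R",onz(t,*T(552,322),.051),onz(t,*T(733,279),.051))
```

```text
R back (array([ 0.44237754, -0.34102806,  0.03205026]), np.float64(0.001433863967492297)) L back (array([ 0.453547  , -0.3088023 ,  0.02970708]), np.float64(0.0006935278881567691))
[ 0.45270559 -0.30929224  0.032     ]
[ 0.44199084 -0.34037445  0.032     ]
[ 0.39779936 -0.32385805  0.032     ]
[ 0.41040995 -0.29081196  0.032     ]
centre [ 0.42572643 -0.31608418  0.032     ]
((434.1470947265625, 180.08824157714844), (14.794672966003418, 11.884244918823242), 75.96376037597656) [array([ 0.4533, -0.3048,  0.032 ]), array([ 0.4441, -0.3387,  0.032 ]), array([ 0.4018, -0.324 ,  0.032 ]), array([ 0.411 , -0.2904,  0.032 ])] [ 0.42748886 -0.31446481  0.032     ]
ax -0.09943776419663707 lat 9.43776291036808e-05
plate L/R [ 0.40871895 -0.250051    0.051     ] [ 0.37923162 -0.3534165   0.051     ]
```

```bash
python3 - <<'E'
from h import *
to(.4271,-.3166,.15)
E
python3 -m pendant '[{"dp":[-0.045,0.016,0],"delta_rot":[0,0,0],"hand":-0.3},{"dp":[-0.1,0.035,0],"delta_rot":[0,0,0],"hand":-0.3},{"dp":[-0.155,0.055,0],"delta_rot":[0,0,0],"hand":-0.3},{"dp":[-0.21,0.073,0],"delta_rot":[0,0,0],"hand":-0.3},{"dp":[-0.265,0.092,0],"delta_rot":[0,0,0],"hand":-0.3}]'
python3 - <<'E'
from h import *
to(.4271,-.3166,.13)
E
```

```text
t 13.28 tcp [0.4185 0.211  0.1749] dp [-0.4993  0.1708  0.0249] rot [-0.0003  0.0003 -0.    ] F [-1.2 -0.3  0.4] gap 0.648
t: 13.9
tcp_pos: [0.4238, -0.071, 0.1743]
orientation: [0.809, 0.588, -0.0, -0.001]
wrist_force: [0.9, 1.0, 0.3]
finger_gap: 0.655
t 13.9 tcp [ 0.4238 -0.071   0.1743] dp [-0.2326  0.0788  0.0442] rot [-0.0014 -0.0001  0.    ] F [0.9 1.  0.3] gap 0.655
```

```bash
python3 -m pendant '[{"dp":[-0.055,0.019,0],"delta_rot":[0,0,0],"hand":-0.3},{"dp":[-0.11,0.037,0.01],"delta_rot":[0,0,0],"hand":-0.3},{"dp":[-0.165,0.056,0.02],"delta_rot":[0,0,0],"hand":-0.3},{"dp":[-0.21,0.072,0.03],"delta_rot":[0,0,0],"hand":-0.3},{"dp":[-0.231,0.078,0.044],"delta_rot":[0,0,0],"hand":-0.3}]'
python3 -m pendant '[{"dp":[0,0,0.02],"delta_rot":[0,0,0],"hand":-0.3},{"dp":[0,0,0.04],"delta_rot":[0,0,0],"hand":-0.3},{"dp":[0,0,0.06],"delta_rot":[0,0,0],"hand":-0.3},{"dp":[0,0,0.06],"delta_rot":[0,0,0],"hand":-0.3},{"dp":[0,0,0.06],"delta_rot":[0,0,0],"hand":-0.3}]'
python3 - <<'E'
from h import *
s=cam("scene")
to(.4271,-.3166,.011)
f=lambda c,u,v,w:cv2.resize(c["frame"][v:v+w,u:u+w,::-1],(600,600),interpolation=cv2.INTER_CUBIC)
cv2.imwrite("pics/b2.png",f(s,410,240,100))
E
```

```text
t: 14.52
tcp_pos: [0.4271, -0.3152, 0.1295]
orientation: [0.809, 0.587, -0.0, -0.001]
wrist_force: [0.1, -0.1, -1.0]
finger_gap: 0.65
t: 15.15
tcp_pos: [0.4277, -0.3128, 0.0715]
orientation: [0.809, 0.588, 0.0, -0.0]
wrist_force: [0.1, 0.0, 0.8]
finger_gap: 0.646
t 15.2 tcp [ 0.4279 -0.313   0.0719] dp [-0.0036  0.0003  0.0609] rot [0.0006 0.0002 0.0004] F [-0.3 -1.2  0. ] gap 0.653
```

View pics/b2.png

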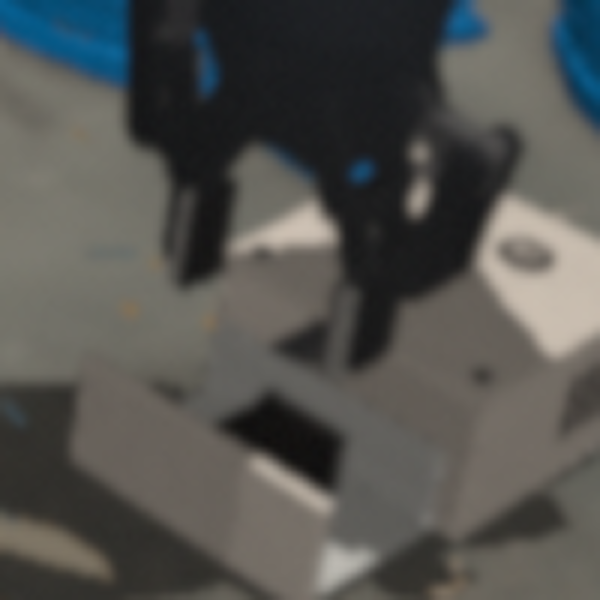

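```bash
python3 -m pendant '[{"dp":[-0.0035,0,0.012],"delta_rot":[0,0,0],"hand":-0.3},{"dp":[-0.0035,0,0.025],"delta_rot":[0,0,0],"hand":-0.3},{"dp":[-0.0035,0,0.04],"delta_rot":[0,0,0],"hand":-0.3},{"dp":[-0.0035,0,0.055],"delta_rot":[0,0,0],"hand":-0.3},{"dp":[-0.0035,0,0.06],"delta_rot":[0,0,0],"hand":-0.3}]'
python3 - <<'E'
from h import *
to(.4271,-.3166,.011)
E
```

```text
t: 15.82
tcp_pos: [0.426, -0.316, 0.0098]
orientation: [0.809, 0.588, -0.0, -0.001]
wrist_force: [0.3, -0.4, -0.7]
finger_gap: 0.652
t 15.82 tcp [ 0.426  -0.316   0.0098] dp [-0.0003  0.0012 -0.0012] rot [-0.0018 -0.001  -0.    ] F [ 0.3 -0.4 -0.7] gap 0.652
```

```bash
python3 -m pendant '[{"dp":[0,0.001,-0.001],"delta_rot":[0,0,0],"hand":0},{"dp":[0,0.001,-0.001],"delta_rot":[0,0,0],"hand":0.5},{"dp":[0,0.001,-0.001],"delta_rot":[0,0,0],"hand":1},{"dp":[0,0.001,-0.001],"delta_rot":[0,0,0],"hand":1},{"dp":[0,0.001,-0.001],"delta_rot":[0,0,0],"hand":1}]'
python3 -m pendant '[{"dp":[0,0,-0.005],"delta_rot":[0,0,0],"hand":1},{"dp":[0,0,-0.02],"delta_rot":[0,0,0],"hand":1},{"dp":[0,0,-0.045],"delta_rot":[0,0,0],"hand":1},{"dp":[0,0,-0.07],"delta_rot":[0,0,0],"hand":1},{"dp":[0,0,-0.09],"delta_rot":[0,0,0],"hand":1}]'
python3 - <<'E'
from h import *
s=cam("scene")
to(.4262,.3665,.10)
f=lambda c,u,v,w:cv2.resize(c["frame"][v:v+w,u:u+w,::-1],(600,600),interpolation=cv2.INTER_CUBIC)
cv2.imwrite("pics/b3.png",f(s,400,210,120))
E
```

```text
t: 16.45
tcp_pos: [0.4279, -0.3171, 0.0128]
orientation: [0.809, 0.588, 0.0, 0.001]
wrist_force: [-0.1, 0.0, 5.5]
finger_gap: 0.375
t: 17.08
tcp_pos: [0.4275, -0.3168, 0.1042]
orientation: [0.809, 0.588, 0.0, 0.0]
wrist_force: [0.2, 0.4, -0.8]
finger_gap: 0.37
t 17.12 tcp [ 0.4283 -0.3176  0.1065] dp [ 0.6502 -0.2128  0.0044] rot [0.0037 0.002  0.0001] F [ 2.2 -0.7  0.9] gap 0.373
```

View pics/b3.png

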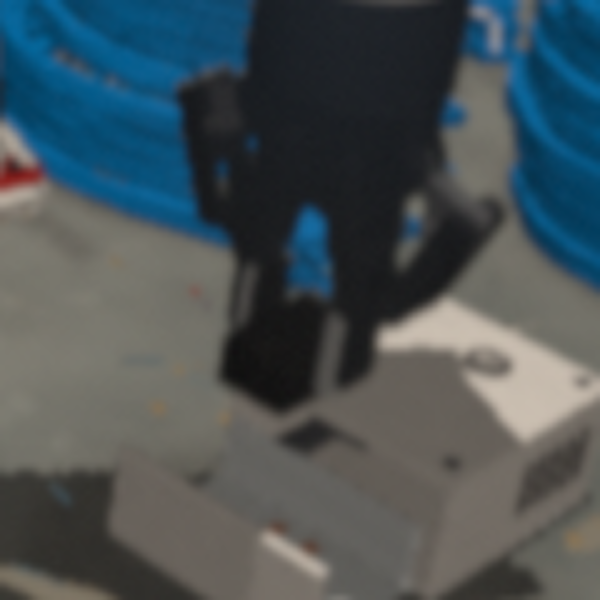

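```bash
python3 -m pendant '[{"dp":[0,0,-0.04],"delta_rot":[0,0,0],"hand":1},{"dp":[0.03,-0.01,-0.075],"delta_rot":[0,0,0],"hand":1},{"dp":[0.07,-0.023,-0.095],"delta_rot":[0,0,0],"hand":1},{"dp":[0.12,-0.039,-0.095],"delta_rot":[0,0,0],"hand":1},{"dp":[0.17,-0.055,-0.095],"delta_rot":[0,0,0],"hand":1}]'
python3 -m pendant '[{"dp":[0.055,-0.018,0],"delta_rot":[0,0,0],"hand":1},{"dp":[0.11,-0.036,0],"delta_rot":[0,0,0],"hand":1},{"dp":[0.165,-0.054,0],"delta_rot":[0,0,0],"hand":1},{"dp":[0.22,-0.072,0],"delta_rot":[0,0,0],"hand":1},{"dp":[0.275,-0.09,0],"delta_rot":[0,0,0],"hand":1}]'
python3 - <<'E'
from h import *
to(.4262,.3665,.20)
E
```

```text
t: 17.75
tcp_pos: [0.4272, -0.1367, 0.1977]
orientation: [0.809, 0.588, 0.0, 0.0]
wrist_force: [0.7, 0.4, -0.4]
finger_gap: 0.373
t: 18.38
tcp_pos: [0.4262, 0.1531, 0.1977]
orientation: [0.809, 0.588, 0.0, 0.0]
wrist_force: [1.2, -0.2, -0.1]
finger_gap: 0.375
t 18.38 tcp [0.4262 0.1531 0.1977] dp [ 0.203  -0.0658 -0.0023] rot [ 0.0007 -0.0002 -0.    ] F [ 1.2 -0.2 -0.1] gap 0.375
```

```bash
python3 -m pendant '[{"dp":[0.055,-0.018,0],"delta_rot":[0,0,0],"hand":1},{"dp":[0.11,-0.036,0],"delta_rot":[0,0,0],"hand":1},{"dp":[0.16,-0.052,0],"delta_rot":[0,0,0],"hand":1},{"dp":[0.203,-0.066,0],"delta_rot":[0,0,0],"hand":1},{"dp":[0.203,-0.066,0.03],"delta_rot":[0,0,0],"hand":1}]'
python3 -m pendant '[{"dp":[0,0,0.03],"delta_rot":[0,0,0],"hand":1},{"dp":[0,0,0.06],"delta_rot":[0,0,0],"hand":1},{"dp":[0,0,0.09],"delta_rot":[0,0,0],"hand":1},{"dp":[0,0,0.115],"delta_rot":[0,0,0],"hand":1},{"dp":[0,0,0.115],"delta_rot":[0,0,0],"hand":1}]'
python3 - <<'E'
from h import *
s=cam("scene");to(.4262,.3665,.009)
f=lambda c,u,v,w:cv2.resize(c["frame"][v:v+w,u:u+w,::-1],(600,600),interpolation=cv2.INTER_CUBIC)
cv2.imwrite("pics/b4.png",f(s,150,150,120))
E
```

```text
t: 19.0
tcp_pos: [0.4269, 0.3681, 0.1682]
orientation: [0.808, 0.59, 0.002, -0.0]
wrist_force: [0.2, -0.5, -1.3]
finger_gap: 0.376
t: 19.62
tcp_pos: [0.4254, 0.364, 0.0509]
orientation: [0.809, 0.588, -0.002, -0.0]
wrist_force: [0.0, -0.8, -0.6]
finger_gap: 0.365
t 19.68 tcp [0.4262 0.3645 0.0522] dp [ 0.002  -0.0005  0.0432] rot [-0.0009  0.001  -0.    ] F [-0.1 -0.1 -0.3] gap 0.375
```

View pics/b4.png

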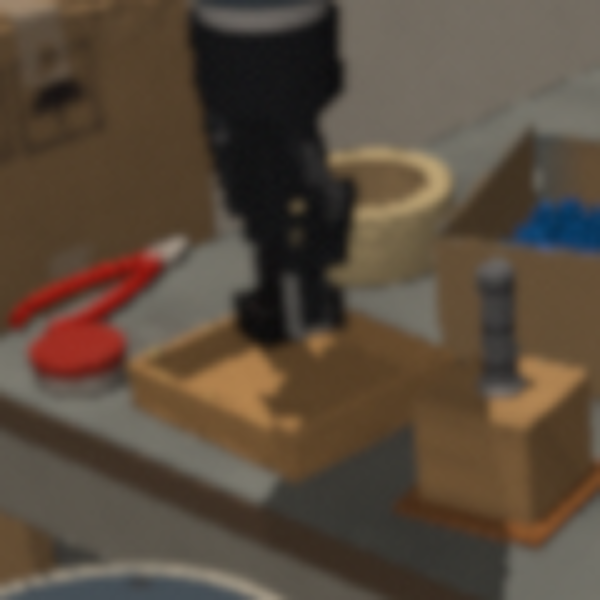

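```bash
python3 -m pendant '[{"dp":[0.002,0,0.012],"delta_rot":[0,0,0],"hand":1},{"dp":[0.002,0,0.024],"delta_rot":[0,0,0],"hand":1},{"dp":[0.002,0,0.032],"delta_rot":[0,0,0],"hand":1},{"dp":[0.002,0,0.037],"delta_rot":[0,0,0],"hand":1},{"dp":[0.002,0,0.037],"delta_rot":[0,0,0],"hand":1}]'
python3 -m pendant '[{"dp":[0,0,0.001],"delta_rot":[0,0,0],"hand":1},{"dp":[0,0,0.002],"delta_rot":[0,0,0],"hand":1},{"dp":[0,0,0.003],"delta_rot":[0,0,0],"hand":1},{"dp":[0,0,0.004],"delta_rot":[0,0,0],"hand":1},{"dp":[0,0,0.004],"delta_rot":[0,0,0],"hand":1}]'
```

```text
t: 20.3
tcp_pos: [0.4269, 0.3665, 0.0149]
orientation: [0.809, 0.588, -0.0, -0.0]
wrist_force: [0.6, 0.8, -0.7]
finger_gap: 0.372
t: 20.92
tcp_pos: [0.4271, 0.3666, 0.0112]
orientation: [0.809, 0.588, -0.0, -0.0]
wrist_force: [0.3, -0.0, -1.5]
finger_gap: 0.375
```

```bash
python3 -m pendant '[{"dp":[0,0,0.0005],"delta_rot":[0,0,0],"hand":1},{"dp":[0,0,0.001],"delta_rot":[0,0,0],"hand":1},{"dp":[0,0,0.0015],"delta_rot":[0,0,0],"hand":1},{"dp":[0,0,0.002],"delta_rot":[0,0,0],"hand":1},{"dp":[0,0,0.002],"delta_rot":[0,0,0],"hand":1}]'
```

```text
t: 21.55
tcp_pos: [0.4271, 0.3666, 0.0099]
orientation: [0.809, 0.588, 0.0, 0.0]
wrist_force: [-1.9, -1.4, 7.0]
finger_gap: 0.375
```

```bash
python3 -m pendant '[{"dp":[0,0,0],"delta_rot":[0,0,0],"hand":0.1},{"dp":[0,0,0],"delta_rot":[0,0,0],"hand":-0.2},{"dp":[0,0,0],"delta_rot":[0,0,0],"hand":-0.3},{"dp":[0,0,0],"delta_rot":[0,0,0],"hand":-0.3},{"dp":[0,0,-0.01],"delta_rot":[0,0,0],"hand":-0.3}]'
python3 -m pendant '[{"dp":[0,0,-0.03],"delta_rot":[0,0,0],"hand":-0.3},{"dp":[0,0,-0.06],"delta_rot":[0,0,0],"hand":-0.3},{"dp":[0,0,-0.1],"delta_rot":[0,0,0],"hand":-0.3},{"dp":[0,0,-0.15],"delta_rot":[0,0,0],"hand":0},{"dp":[0,0,-0.18],"delta_rot":[0,0,0],"hand":0.5}]'
python3 - <<'E'
from h import *
s=cam("scene");to(.36,-.295,.2)
f=lambda c,u,v,w:cv2.resize(c["frame"][v:v+w,u:u+w,::-1],(600,600),interpolation=cv2.INTER_CUBIC)
cv2.imwrite("pics/b5.png",f(s,150,150,120))
E
```

```text
t: 22.18
tcp_pos: [0.4266, 0.3663, 0.019]
orientation: [0.809, 0.588, -0.001, -0.0]
wrist_force: [-0.7, 0.4, 0.4]
finger_gap: 0.649
t: 22.8
tcp_pos: [0.4274, 0.3668, 0.2027]
orientation: [0.809, 0.588, 0.002, 0.0]
wrist_force: [0.2, -0.6, -0.3]
finger_gap: 0.299
t 22.85 tcp [0.4282 0.3674 0.2059] dp [-0.6512  0.1392  0.0028] rot [ 0.0048 -0.0057  0.0001] F [ 0.5 -0.1  2.6] gap 0.252
```

View pics/b5.png

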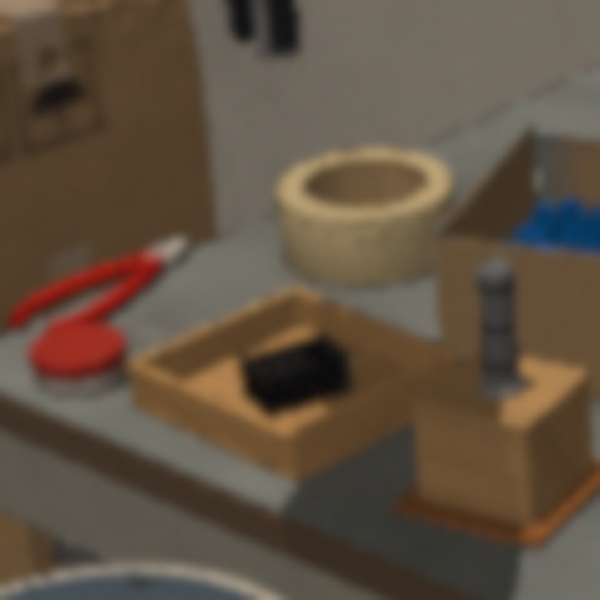

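```bash
python3 - <<'E'
from h import *
to(.3538,-.2929,.2)
E
python3 -m pendant '[{"dp":[-0.05,0.01,0],"delta_rot":[0,0,0],"hand":1},{"dp":[-0.105,0.022,0],"delta_rot":[0,0,0],"hand":1},{"dp":[-0.16,0.033,0],"delta_rot":[0,0,0],"hand":1},{"dp":[-0.215,0.045,0],"delta_rot":[0,0,0],"hand":1},{"dp":[-0.27,0.056,0],"delta_rot":[0,0,0],"hand":1}]'
python3 -m pendant '[{"dp":[-0.055,0.011,0],"delta_rot":[0,0,0],"hand":1},{"dp":[-0.11,0.023,0],"delta_rot":[0,0,0],"hand":1},{"dp":[-0.165,0.034,0],"delta_rot":[0,0,0],"hand":1},{"dp":[-0.22,0.046,0],"delta_rot":[0,0,0],"hand":1},{"dp":[-0.275,0.057,0],"delta_rot":[0,0,0],"hand":1}]'
python3 - <<'E'
from h import *
to(.3538,-.2929,.12)
E
```

```text
t 22.85 tcp [0.4282 0.3674 0.2059] dp [-0.6511  0.1326  0.0028] rot [ 0.0048 -0.0057  0.0001] F [ 0.5 -0.1  2.6] gap 0.252
t: 23.48
tcp_pos: [0.3966, 0.0909, 0.1999]
orientation: [0.809, 0.588, 0.0, 0.0]
wrist_force: [-0.0, -0.3, -0.1]
finger_gap: -0.002
t: 24.1
tcp_pos: [0.366, -0.1885, 0.2]
orientation: [0.809, 0.588, 0.0, 0.001]
wrist_force: [1.9, 0.1, 0.3]
finger_gap: -0.003
t 24.1 tcp [ 0.366  -0.1885  0.2   ] dp [-0.103   0.0205  0.08  ] rot [ 0.0013  0.0004 -0.0003] F [1.9 0.1 0.3] gap -0.003
```

```bash
python3 -m pendant '[{"dp":[-0.05,0.01,0.02],"delta_rot":[0,0,0],"hand":1},{"dp":[-0.085,0.017,0.05],"delta_rot":[0,0,0],"hand":1},{"dp":[-0.103,0.02,0.08],"delta_rot":[0,0,0],"hand":1},{"dp":[-0.103,0.02,0.12],"delta_rot":[0,0,0],"hand":1},{"dp":[-0.103,0.02,0.12],"delta_rot":[0,0,0],"hand":1}]'
python3 - <<'E'
from h import *
s=cam("scene");to(.3538,-.2929,.022)
f=lambda c,u,v,w:cv2.resize(c["frame"][v:v+w,u:u+w,::-1],(600,600),interpolation=cv2.INTER_CUBIC)
cv2.imwrite("pics/t1.png",f(s,390,240,130))
E
```

```text
t: 24.72
tcp_pos: [0.3526, -0.2897, 0.0777]
orientation: [0.809, 0.588, -0.0, -0.002]
wrist_force: [-1.0, 1.0, 0.6]
finger_gap: -0.003
t 24.77 tcp [ 0.3535 -0.2904  0.0794] dp [-0.0023  0.0012  0.0574] rot [-0.0017 -0.001  -0.0001] F [0.1 0.6 0.4] gap 0.001
```

View pics/t1.png

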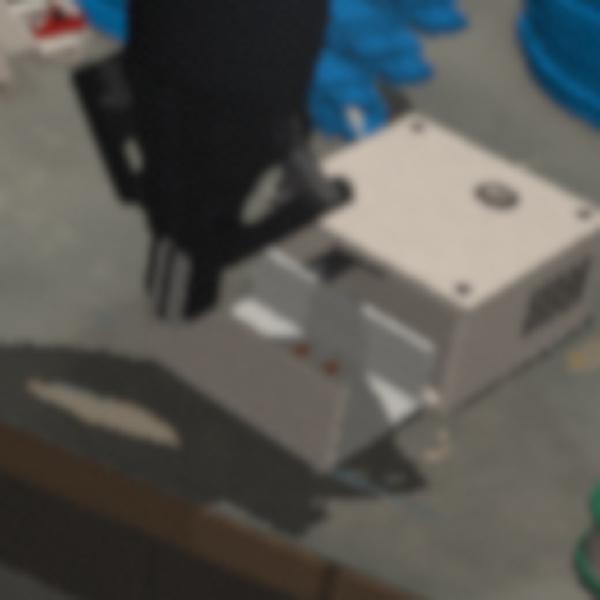

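```bash
python3 -m pendant '[{"dp":[-0.002,0,0.012],"delta_rot":[0,0,0],"hand":1},{"dp":[-0.002,0,0.025],"delta_rot":[0,0,0],"hand":1},{"dp":[-0.002,0,0.04],"delta_rot":[0,0,0],"hand":1},{"dp":[-0.002,0,0.055],"delta_rot":[0,0,0],"hand":1},{"dp":[-0.002,0,0.055],"delta_rot":[0,0,0],"hand":1}]'
python3 - <<'E'
from h import *
to(.5203-.9514*.15,-.3468+.308*.15,.022)
to(.5203-.9514*.072,-.3468+.308*.072,.022)
E
```

```text
t: 25.4
tcp_pos: [0.3529, -0.2922, 0.0235]
orientation: [0.809, 0.588, -0.0, -0.001]
wrist_force: [-0.2, 0.8, 0.6]
finger_gap: 0.001
t 25.4 tcp [ 0.3529 -0.2922  0.0235] dp [-0.0004  0.026   0.0015] rot [-0.0014 -0.0009  0.0002] F [-0.2  0.8  0.6] gap 0.001
t 25.4 tcp [ 0.3529 -0.2922  0.0235] dp [-0.0004  0.104   0.0014] rot [-0.0014 -0.0009  0.0002] F [-0.2  0.8  0.6] gap 0.001
```

```bash
python3 -m pendant '[{"dp":[0,0.01,0],"delta_rot":[0,0,0],"hand":1},{"dp":[0,0.02,0],"delta_rot":[0,0,0],"hand":1},{"dp":[0,0.03,0],"delta_rot":[0,0,0],"hand":1},{"dp":[0,0.038,0],"delta_rot":[0,0,0],"hand":1},{"dp":[0,0.046,0],"delta_rot":[0,0,0],"hand":1}]'
python3 -m pendant '[{"dp":[0,0.009,0],"delta_rot":[0,0,0],"hand":1},{"dp":[0,0.018,0],"delta_rot":[0,0,0],"hand":1},{"dp":[0,0.027,0],"delta_rot":[0,0,0],"hand":1},{"dp":[0,0.036,0],"delta_rot":[0,0,0],"hand":1},{"dp":[0,0.044,0],"delta_rot":[0,0,0],"hand":1}]'
python3 - <<'E'
from h import *
s=cam("scene");
to(.5203-.9514*.072,-.3468+.308*.072,.022)
f=lambda c,u,v,w:cv2.resize(c["frame"][v:v+w,u:u+w,::-1],(600,600),interpolation=cv2.INTER_CUBIC)
cv2.imwrite("pics/t2.png",f(s,390,240,130))
E
```

```text
t: 26.02
tcp_pos: [0.3972, -0.3069, 0.0243]
orientation: [0.809, 0.588, -0.0, -0.0]
wrist_force: [-5.1, 1.7, 3.3]
finger_gap: -0.003
t: 26.65
tcp_pos: [0.4384, -0.32, 0.0241]
orientation: [0.809, 0.588, -0.001, -0.001]
wrist_force: [-7.8, 3.7, 4.6]
finger_gap: -0.005
t 26.7 tcp [ 0.4395 -0.3204  0.0241] dp [-0.0002  0.013   0.0021] rot [-0.001  -0.0006  0.    ] F [-3.9  3.5  1.9] gap -0.004
```

View pics/t2.png

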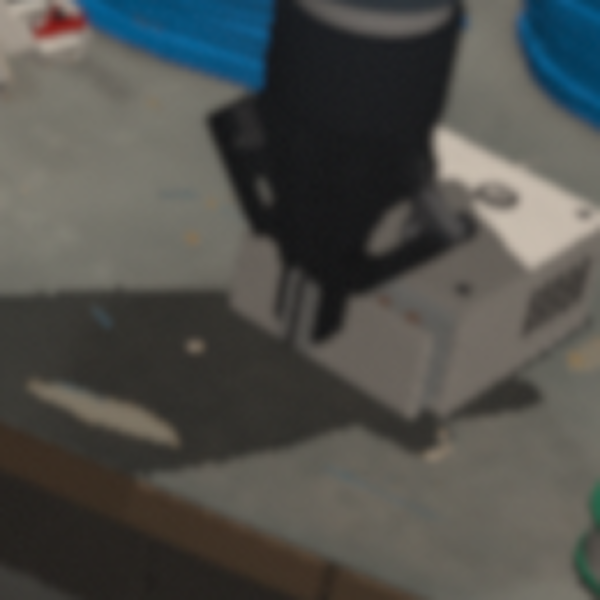

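Pushing well. I continue to the stop.

```bash
python3 -m pendant '[{"dp":[0,0.005,0],"delta_rot":[0,0,0],"hand":1},{"dp":[0,0.009,0],"delta_rot":[0,0,0],"hand":1},{"dp":[0,0.012,0],"delta_rot":[0,0,0],"hand":1},{"dp":[0,0.014,0],"delta_rot":[0,0,0],"hand":1},{"dp":[0,0.014,0],"delta_rot":[0,0,0],"hand":1}]'
python3 - <<'E'
from h import *
to(.5203-.9514*.072,-.3468+.308*.072,.022)
E
```

```text
t: 27.32
tcp_pos: [0.4515, -0.3241, 0.024]
orientation: [0.809, 0.588, -0.0, -0.001]
wrist_force: [-8.2, 3.1, 6.5]
finger_gap: 0.001
t 27.32 tcp [ 0.4515 -0.3241  0.024 ] dp [-0.0004  0.0005  0.002 ] rot [-0.0025 -0.0007 -0.    ] F [-8.2  3.1  6.5] gap 0.001
```

```bash
python3 -m pendant '[{"dp":[0,0.001,0],"delta_rot":[0,0,0],"hand":1},{"dp":[0,0.002,0],"delta_rot":[0,0,0],"hand":1},{"dp":[0,0.002,0],"delta_rot":[0,0,0],"hand":1},{"dp":[0,0.002,0],"delta_rot":[0,0,0],"hand":1},{"dp":[0,0.002,0],"delta_rot":[0,0,0],"hand":1}]'
```

```text
t: 27.95
tcp_pos: [0.4516, -0.3241, 0.024]
orientation: [0.809, 0.588, -0.002, -0.002]
wrist_force: [-18.0, 5.7, 12.9]
finger_gap: 0.0
```

The arm has stopped moving while the force has risen to 19 N, so the tray is at its stop. I back off.

```bash
python3 -m pendant '[{"dp":[0,-0.008,0],"delta_rot":[0,0,0],"hand":1},{"dp":[0,-0.02,0],"delta_rot":[0,0,0],"hand":1},{"dp":[0,-0.04,0],"delta_rot":[0,0,0],"hand":1},{"dp":[0,-0.06,0],"delta_rot":[0,0,0],"hand":1},{"dp":[0,-0.07,-0.03],"delta_rot":[0,0,0],"hand":1}]'
python3 -m pendant '[{"dp":[0.03,0,-0.05],"delta_rot":[0,0,0],"hand":1},{"dp":[0.07,0,-0.1],"delta_rot":[0,0,0],"hand":1},{"dp":[0.12,0,-0.13],"delta_rot":[0,0,0],"hand":1},{"dp":[0.16,0,-0.13],"delta_rot":[0,0,0],"hand":1},{"dp":[0.16,0,-0.13],"delta_rot":[0,0,0],"hand":1}]'
python3 - <<'E'
from h import *
s=cam("scene");t=cam("top");to(.4,-.1,.2)
cv2.imwrite("pics/e_s.png",s["frame"][:,:,::-1]);cv2.imwrite("pics/e_t.png",t["frame"][:,:,::-1])
f=lambda c,u,v,w:cv2.resize(c["frame"][v:v+w,u:u+w,::-1],(400,400),interpolation=cv2.INTER_CUBIC)
cv2.imwrite("pics/e_c.png",np.hstack([f(s,435,250,100),f(t,390,105,80)]))
E
```

```text
t: 28.58
tcp_pos: [0.386, -0.3027, 0.0531]
orientation: [0.809, 0.588, -0.0, -0.002]
wrist_force: [1.5, -0.4, 0.7]
finger_gap: 0.003
t: 29.2
tcp_pos: [0.4377, -0.1497, 0.185]
orientation: [0.808, 0.59, 0.001, 0.001]
wrist_force: [0.1, -1.1, -0.1]
finger_gap: -0.001
t 29.3 tcp [ 0.4371 -0.1515  0.1843] dp [ 0.0377 -0.0511 -0.0157] rot [0.0008 0.0002 0.0012] F [ 0.5 -0.7 -0.4] gap 0.001
```

View pics/e_s.png

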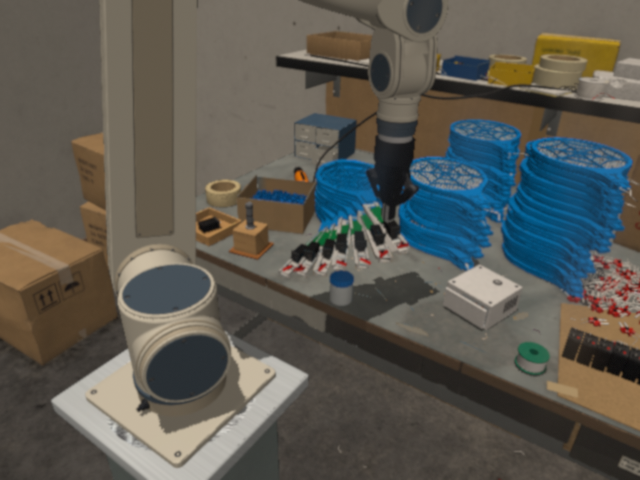

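View pics/e_c.png

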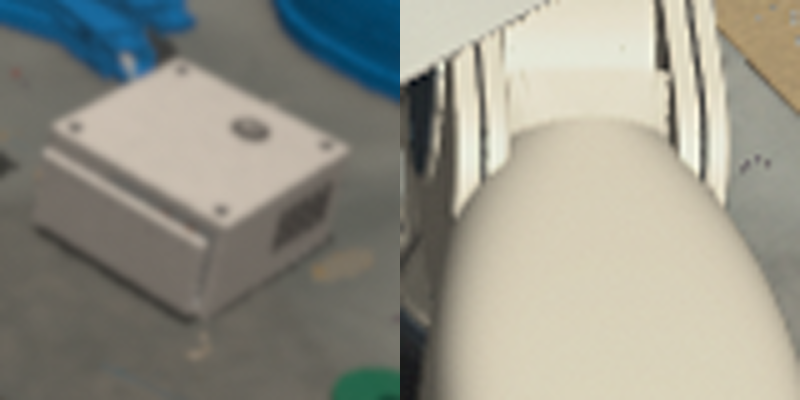

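View pics/e_t.png

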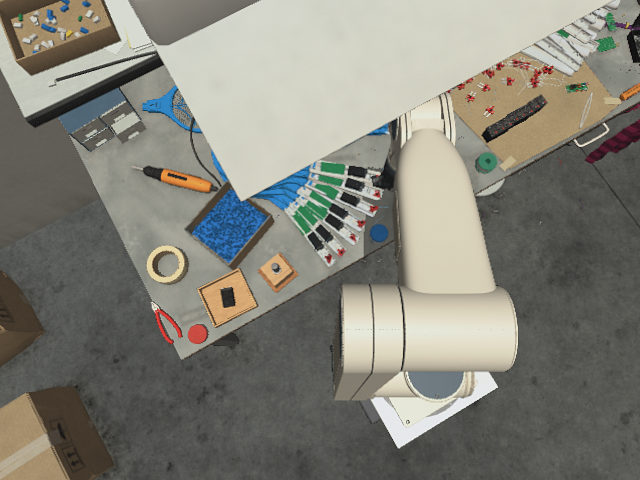

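The tray is shut again at the same pixels as at the start. The pin is home, the battery is in the box at (228,296), and the jar (379,233) and tin (198,334) are unmoved. I hand in.

```bash
python3 -c "
from cell import ctrl
print(ctrl.state()['t'],ctrl.close_job())"
```

```text
the job is handed in; nothing more can be done
29.3 None
```

I finished the job in the order you asked and handed it in at 29.3 s of the 72 s allowed; no verdict was reported.

- **Pin and catch:** The pin went about 33 mm down through the charger's hole, and the tray sprang out. I put the pin back in its stand, and the picture shows its collar resting on the block.
- **Battery:** I gripped it across its width, lowered it until it touched the carton floor (about 7 N), then let go. The last picture shows it lying in the box.
- **Tray:** I pushed it until the arm stopped moving and the force rose to about 19 N, then backed off. About 1.3 s later, the front plate was at the same place in the scene picture as when it was first latched. The arm blocked the top camera's view of the charger, so the latching was checked from one view only.
- **Jar and tin:** Both appear at the same pixels in the top view as at the start.

The arm was clear of everything when I handed in. The highest wrist force in my readings was about 23 N. No check failed. The two cameras disagreed by 2–3 mm on the hole positions, within what the fits allowed.

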